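# Unpack an agate slice onto the viewing stand and clear its case

### The arm

A 6-joint arm with a two-finger parallel gripper is mounted at the origin on the work surface. World frame = base frame: x ahead of the robot, y to its left, z up, the work surface at z = 0. Lengths are in mm, angles in rad, forces in N, time in s.
With the tool pointing down it reaches from about 250 to 775 mm from the base axis. Payload 4 kg.
Tool frame: the origin (TCP) lies on the centre line of the jaws, within the pads' length; the fingertips stand 8 mm ahead of it and the grasp point (between the pads) lies 11 mm behind it; z points along the fingers, y is the direction in which the jaws open and shut (so a half turn about z gives the same grasp; the last joint's range is limited). The gripper opens to 85 mm and grips with 20 to 120 N. Pads are 22 mm wide; open, the fingers measure 114 mm over their backs; the gripper's body (76 mm by 85 mm) begins 54 mm behind the grasp point. The pads swing forward as they close: fully open they stand 13 mm farther back than shut.
Start: joints at [-1.266, 0.087, 1.371, -0, 1.684, -0.103], TCP at [218.123, -504.915, 239.341] pointing down, gripper open.
Joint ranges: [-3.1, 3.1], [-0.76, 2.03], [0.27, 2.55], [-1.08, 4.22], [0.17, 2.65], [-2.57, 2.57]. Speed limits (rad/s): [2.79, 2.79, 3.14, 3.14, 3.14, 3.14].

### API

Orientations are given as a rotation vector (axis times angle).
In Python, from rig import bot gives the robot as it stands.
- The arm moves only by the tool servo_tool, never from a script. Its argument "motion" is a list of rows, each a list of 3 entries, a list of its own where there are three numbers: the shift along the world's x, y, z each as a share of 0.08 m, from -1 to 1, then the turn, a rotation vector about the world's x, y, z each as a share of 0.5 rad, from -1 to 1, then the gripper's target within -1 to 1 (shut at 1, half-way at 0, fully open at -1). A call has 1 to 5 rows; each row is the pose to reach, as a shift and turn from the pose measured when the call began; what a row does not reach only later rows make up. A row lasts 1/8 s, in which the tool goes at most 62.5 mm and 10.7 degrees, less where a joint would pass 70% of its speed; a pose out of reach is approached as far as the arm can. A call with a number of a shift or a turn outside -1 to 1 is refused whole. A call with a gripper value outside its range is refused whole. The fingers move at their own pace and stop on an object; "force" is the grip in N (left out, the last holds). Time passes only in rows, so rows that repeat a pose let the fingers close. It gives the time, the measured TCP pose, the force and the opening at its end, in the units of the state.
- bot.read_state(): the state, without advancing time (a new reading comes with each control period).
- bot.read_camera(name): name is "side" or "top"; returns the picture (384x512x3 uint8, red, green, blue); there is no depth.
- bot.get_calibration(name): a dict with "K" (3x3 intrinsics, pixels), "R" (3x3) and "t" (3): a world point X has camera coordinates R X + t. Camera axes: x right, y down, z forward; pixel columns grow to the right and rows downward; lengths in mm; the calibration is good to about 2 mm. A picture is of the moment at which its call begins. get_calibration takes no time and is no camera call.
- bot.hand_in(): hands the job in, once; it reports no verdict.
The state is a dict: "clock": time; "joint_positions": joint angles; "qd": joint speeds; "joint_torque": joint torques, N m; "ee_pos": TCP position; "eef_rot": TCP orientation; "ft_force": force on the tool from outside, world axes, zero at the start; "ft_torque": the same for the moment, N m; "grip_width": finger opening in mm.
Only numpy, scipy, OpenCV 4.12 (cv2) and the standard library are available. Lean on these libraries where they do the work, as an engineer would, in place of code of your own. Each camera call takes 0.05 s, during which the arm holds its last target.

### The job

Slide the agate slice up out of its groove in the wooden carrying case, leaving the case standing where it is, and set it gently on the viewing stand: foot on the ledge, about mid-way along, leaning back square against the lit panel. Then lift the empty case level by its crossbar, a good hand's breadth off the bench, and rock it twice up there, tipping it clearly (about 20 degrees) and coming back level between the two tips, to feel that no chip rattles inside. Finally set the case down gently, upright, in the middle of the green mat and let go; the slice must not touch the bench or the mat and the other things stay where they are.

Things in the scene. Friction and masses are not known exactly. Their poses are not given: they have to be found in the camera images.
- slice_center (a point): Centre of the agate slice: reddish-brown stone slab with pale round banding, 6 mm thick (x), 84 mm wide (y), 90 mm tall (z, up along the slab to its free top edge), 120 g, loose. At the start it stands in the case's groove, which leans 30 degrees from vertical (top towards the case's -x side, the robot's side); its top 44 mm stick out. It draws out along its own z axis.
- slice_foot (a point): Middle of the slice's lower edge, 45 mm below slice_center along the slab; same axes as slice_center.
- case_grip (a point): Centre of the dark crossbar by which the carrying case is lifted: bar 14 mm thick (x), 86 mm long between the case's cheeks (y), 24 mm high; its centre is 66 mm above the case's underside and 8 mm to the +x side of the middle of the case's base. z up. The slice stands on the bar's -x side and its top leans away from the bar.
- ledge (a point): Mid-length of the viewing stand's ledge, where its top meets the face of the lit panel, 26 mm above the bench. z points up along the panel, which leans 22 degrees from vertical with its top towards the robot's side; x points square out of the panel face, away from the robot; y runs along the ledge. From the panel face to an upstanding lip 8 mm high it is 12 mm.
- mat_center (a point): Middle of the top of the fixed green mat, 150 x 150 mm, 3 mm thick, lying flat on the bench: the place for emptied cases. z up.
- stand: The fixed viewing stand: black base 110 x 130 x 12 mm; panel 100 mm wide, rising 50 mm above the ledge along its slope, 8 mm thick; ledge 120 mm long, square to the panel. The slice rests with its foot on the ledge, a broad face on the panel, its top 40 mm past the panel's top. Origin mid-underside, z up, x away from the robot at yaw 0.
- case: The carrying case: loose light-wood tote, 0.32 to 0.59 kg, base 110 (x) by 100 mm (y), two side cheeks 86 mm apart inside, 58 mm high (79 mm at the bar's ends). Strips on the cheeks form a groove 8.5 mm wide, 6 mm deep, 46 mm long, holding the slice by its side edges; the groove's floor is 15 mm to -x of the origin, 16 mm up. Origin mid-underside, z up.
- slice: The agate slice itself; origin and axes as slice_foot.
- dish: Bystander: dark brown bakelite dish, 90 mm across, 28 mm high, loose; origin mid-underside.
- weight: Bystander: copper weight with a knob, 30 mm across, 46 mm high, loose; origin mid-underside.
- tube: Bystander: standing glass tube with a cork, 22 mm across, 78 mm high, loose; origin mid-underside.
- geode: Bystander: grey stone with lilac crystals on top, 60 x 46 x 49 mm, loose; origin mid-underside.
- lens: Bystander: folded steel hand lens, about 70 x 30 x 15 mm, loose; origin mid-underside.
- brush: Bystander: small brush, 150 mm long, loose, lying along its x axis.
Things that resemble listed ones, but are neither listed nor needed, are in the scene too. What is meant by the slice is not turquoise, and is the smaller of those in its own colour.

How it is judged:
By the outcome, as a careful person would: the job done as asked, in the order asked, and still so for the second after the job is handed in, with the robot touching nothing.
It also fails if it takes over 61 s, if anything falls off the work surface, if the arm or the gripper's body presses on something with over 40 N, if the wrist force passes 120 N, or if a joint passes its speed limit or range.

## Working session

There is one attempt and no reset: what is moved stays moved. The work goes in short steps, Python scripts to look and compute and a tool call to move; the robot and the scene stay as the last step left them, time stands still between calls to the robot, and variables do not carry over. Pictures are saved under pics/ and viewed, and the job is handed in when it is done.

Besides the shell and the picture viewer there is one more tool, called after "Call:" by a JSON object that holds its "method" and its "body". servo_tool: Moves the arm, as the interface text tells. Its arguments: {"type":"object","properties":{"motion":{"type":"array"},"force":{"type":"number"}},"required":["motion"]}

```bash
mkdir -p pics; ls; python3 - <<'E'
from rig import bot
import cv2,numpy as np
np.set_printoptions(precision=4,suppress=True)
for n in("side","top"):
    im=bot.read_camera(n); cv2.imwrite(f"pics/{n}0.png",im[:,:,::-1])
    c=bot.get_calibration(n); print(n,c["K"],c["R"],c["t"], -np.array(c["R"]).T@np.array(c["t"]))
print(bot.read_state())
E
```

```text
pics
side [[448.888   0.    258.533]
 [  0.    448.888 192.438]
 [  0.      0.      1.   ]] [[-0.7543 -0.6564 -0.0105]
 [-0.4089  0.4823 -0.7747]
 [ 0.5136 -0.5801 -0.6322]] [452.6176 316.9564 758.3512] [ 81.5108 584.1676 729.743 ]
top [[402.8296   0.     255.5552]
 [  0.     402.8296 190.7385]
 [  0.       0.       1.    ]] [[ 0.0106 -0.9999  0.001 ]
 [-0.9929 -0.0106 -0.1187]
 [ 0.1187  0.0003 -0.9929]] [  4.7729 598.8674 908.4735] [486.6993  10.8682 973.1365]
{'clock': 0.1, 'joint_positions': array([-1.2661,  0.0879,  1.3721,  0.    ,  1.6836, -0.1031]), 'qd': array([-0.0009, -0.0019, -0.0039,  0.0011, -0.0007, -0.0004]), 'joint_torque': array([  0.0026, -35.3014, -31.4219,  -0.    ,   0.0079,   0.    ]), 'ee_pos': array([ 217.9682, -504.479 ,  238.2329]), 'eef_rot': array([-3.0745, -0.6357,  0.0003]), 'ft_force': array([-0.3543,  0.4615, -0.2756]), 'ft_torque': array([ 0.0599, -0.0662,  0.0223]), 'grip_width': 85.25753256253864}
```

View pics/side0.png

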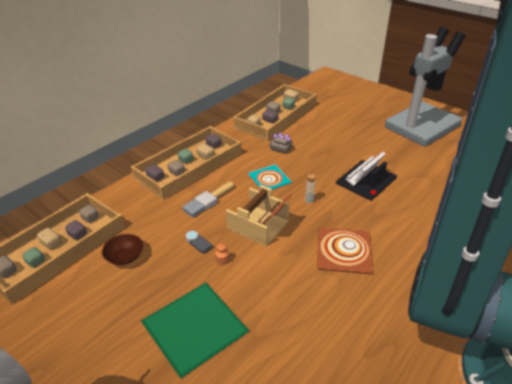

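View pics/top0.png

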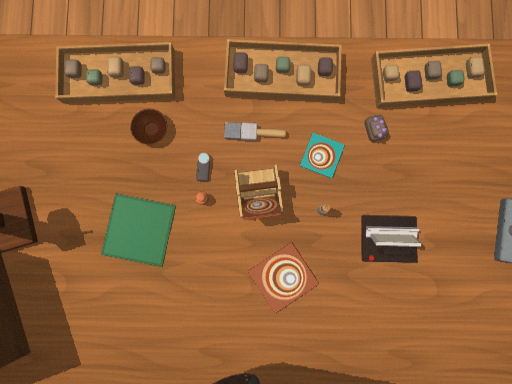

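```bash
python3 - <<'E'
import cv2,numpy as np
t=cv2.imread("pics/top0.png"); s=cv2.imread("pics/side0.png")
a=cv2.resize(t[155:230,225:300],None,fx=8,fy=8,interpolation=cv2.INTER_CUBIC)
cv2.imwrite("pics/t_case.png",a)
cv2.imwrite("pics/s_case.png",cv2.resize(s[175:255,215:300],None,fx=7,fy=7,interpolation=cv2.INTER_CUBIC))
cv2.imwrite("pics/t_stand.png",cv2.resize(t[205:270,350:430],None,fx=8,fy=8,interpolation=cv2.INTER_CUBIC))
cv2.imwrite("pics/s_stand.png",cv2.resize(s[140:205,325:405],None,fx=8,fy=8,interpolation=cv2.INTER_CUBIC))
E
```

```text
(no output)
```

View pics/t_case.png

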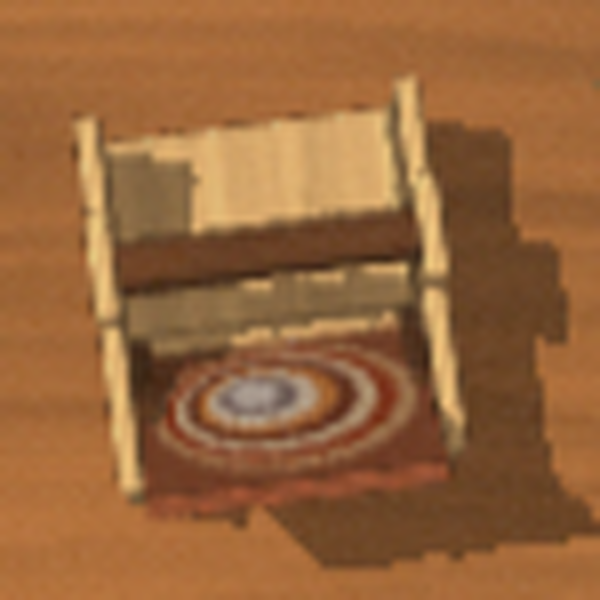

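View pics/s_case.png

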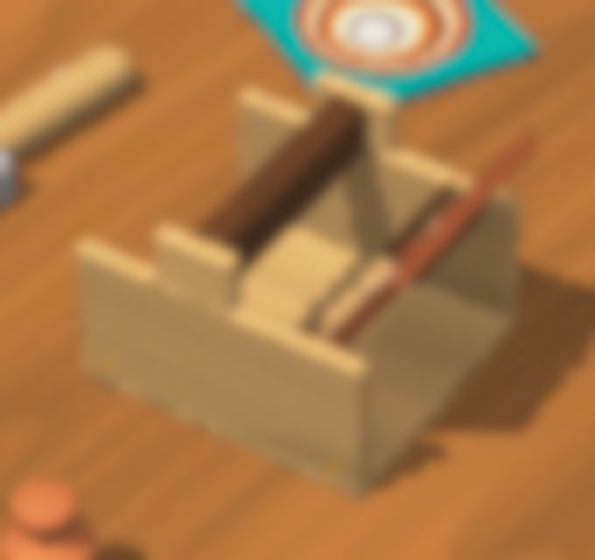

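View pics/t_stand.png

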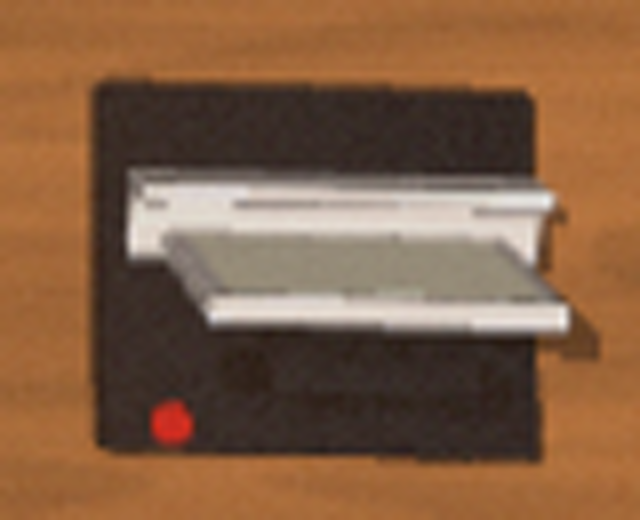

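View pics/s_stand.png

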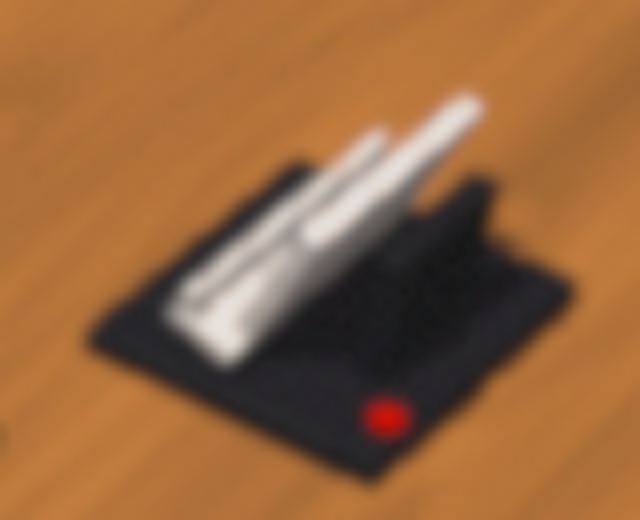

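```bash
cat > h.py <<'E'
import numpy as np,cv2
from rig import bot
from scipy.spatial.transform import Rotation as Rn
np.set_printoptions(precision=3,suppress=True)
C={n:{k:np.array(v,float) for k,v in bot.get_calibration(n).items() if k in "KRt"} for n in("side","top")}
def ray(n,uv):
    c=C[n];d=c["R"].T@np.linalg.solve(c["K"],np.array([uv[0],uv[1],1.]));return -c["R"].T@c["t"],d
def onz(n,uv,z):
    o,d=ray(n,uv);return o+d*(z-o[2])/d[2]
def proj(n,X):
    c=C[n];p=c["K"]@(c["R"]@np.asarray(X,float)+c["t"]);return p[:2]/p[2]
def tri(ut,us):
    o1,d1=ray("top",ut);o2,d2=ray("side",us)
    A=np.stack([d1,-d2],1);s=np.linalg.lstsq(A,o2-o1,rcond=None)[0]
    a=o1+s[0]*d1;b=o2+s[1]*d2;return (a+b)/2,np.linalg.norm(a-b)
E
python3 - <<'E'
from h import *
t=cv2.imread("pics/top0.png");s=cv2.imread("pics/side0.png")
hs={"top":cv2.cvtColor(t,cv2.COLOR_BGR2HSV),"side":cv2.cvtColor(s,cv2.COLOR_BGR2HSV)}
def quad(mask,roi):
    m=np.zeros_like(mask);x0,y0,x1,y1=roi;m[y0:y1,x0:x1]=mask[y0:y1,x0:x1]
    c=max(cv2.findContours(m,0,1)[0],key=cv2.contourArea);h=cv2.convexHull(c)
    return cv2.approxPolyDP(h,4,True)[:,0],cv2.minAreaRect(h)
for n,roi in(("top",(90,180,190,280)),("side",(130,270,260,384))):
    m=cv2.inRange(hs[n],(60,100,40),(85,255,255));q,r=quad(m,roi)
    P=np.array([onz(n,p,3) for p in q]);print(n,"mat",q.tolist(),P,P.mean(0),[np.linalg.norm(P[i]-P[i-1]) for i in range(len(P))], 'rect',onz(n,r[0],3))
for n,roi in(("top",(345,200,440,275)),("side",(325,145,405,205))):
    m=cv2.inRange(hs[n],(0,0,0),(180,255,75));q,r=quad(m,roi)
    P=np.array([onz(n,p,12) for p in q]);print(n,"base",q.tolist(),P,P.mean(0),[np.linalg.norm(P[i]-P[i-1]) for i in range(len(P))])
# ledge/panel from crop px
def cr(p,o,k): return (np.array(p)+.5)/k-.5+np.array(o)
a=onz("top",cr((165,235),(350,205),8),26);b=onz("top",cr((515,243),(350,205),8),26);print("ledge",a,b,(a+b)/2,np.linalg.norm(a-b))
zt=26+50*np.cos(np.radians(22))
a=onz("top",cr((208,297),(350,205),8),zt);b=onz("top",cr((572,303),(350,205),8),zt);print("panel top edge face",a,b,(a+b)/2,np.linalg.norm(a-b))
E
```

```text
top mat [[116, 195], [172, 207], [161, 265], [102, 253]] [[588.673 348.984   3.   ]
 [561.005 212.384   3.   ]
 [422.843 233.618   3.   ]
 [449.503 375.117   3.   ]] [505.506 292.526   3.   ] [np.float64(141.6020943092434), np.float64(139.37377368746604), np.float64(139.7835480746556), np.float64(143.98825456711504)] rect [505.375 292.005   3.   ]
side mat [[206, 284], [247, 331], [180, 376], [142, 321]] [[559.117 211.181   3.   ]
 [420.912 238.438   3.   ]
 [448.586 378.485   3.   ]
 [587.176 352.326   3.   ]] [503.948 295.108   3.   ] [np.float64(143.90671778079184), np.float64(140.86735674604458), np.float64(142.7549457981049), np.float64(141.03695057668943)] rect [502.96  293.813   3.   ]
top base [[416, 218], [416, 262], [362, 260], [362, 216]] [[ 540.248 -372.099   12.   ]
 [ 436.722 -368.303   12.   ]
 [ 440.027 -241.255   12.   ]
 [ 543.643 -243.406   12.   ]] [ 490.16  -306.266   12.   ] [np.float64(128.738328299095), np.float64(103.5954810887439), np.float64(127.09110603880019), np.float64(103.63878017083516)]
side base [[361, 161], [385, 163], [395, 176], [371, 199], [337, 183]] [[ 539.204 -360.413   12.   ]
 [ 484.284 -394.39    12.   ]
 [ 435.369 -358.617   12.   ]
 [ 435.468 -235.084   12.   ]
 [ 535.067 -234.973   12.   ]] [ 485.879 -316.696   12.   ] [np.float64(125.50857909139475), np.float64(64.58144562715104), np.float64(60.600020801133596), np.float64(123.5322486037936), np.float64(99.5988323872427)]
ledge [ 501.073 -257.982   26.   ] [ 499.834 -360.245   26.   ] [ 500.454 -309.114   26.   ] 102.27051075785108
panel top edge face [ 483.39  -256.357   72.359] [ 482.809 -357.298   72.359] [ 483.099 -306.828   72.359] 100.94295286958368
```

```bash
python3 - <<'E'
from h import *
def cr(p,o,k): return (np.array(p)+.5)/k-.5+np.array(o)
T=lambda p:cr(p,(350,205),8); S=lambda p:cr(p,(325,140),8)
print("base corners", [onz("side",S(p),12) for p in((88,342),(372,478),(577,290))])
print([onz("top",T(p),12) for p in((95,83),(97,447),(540,460),(532,93))])
# side panel top: face-side edge corners: near end ~ (305,240), far ~(462,95)
for nm,a,b in(("base L",(95,83),(88,342)),("base F",(97,447),(372,478)),("base R",(540,460),(577,290)),("lip L top",(130,172),(185,283)),("lip R top",(553,188),(380,128)),("paneltopfaceL",(208,297),(305,236)),("R",(572,303),(468,95))):
    print(nm,*tri(T(a),S(b)))
TC=lambda p:cr(p,(225,155),8); SC=lambda p:cr(p,(215,175),7)
print("CASE")
for nm,a,z in(("cheekL far top",(88,120),58),("cheekR far top",(405,80),58),("cheekL near",(133,493),58),("cheekR near",(455,445),58),("bar TL",(115,245),78),("bar TR",(412,212),78),("bar BL",(120,290),None),
   ("slice top L",(150,512),94),("slice top R",(448,470),94)):
    if z: print(nm,onz("top",TC(a),z))
for nm,a,b in(("cheekL far",(88,120),(82,243)),("cheekL near",(133,493),(362,368)),("cheekR near",(455,445),(512,200)),("cheekR far",(405,80),(245,95)),("sliceTopR",(448,470),(532,138))):
    print(nm,*tri(TC(a),SC(b)))
print("bot", [onz("side",SC(p),0) for p in((90,378),(362,490),(515,322))])
E
```

```text
base corners [array([ 539.506, -235.007,   12.   ]), array([ 434.74 , -234.128,   12.   ]), array([ 432.382, -362.215,   12.   ])]
[array([ 546.164, -242.116,   12.   ]), array([ 439.002, -240.497,   12.   ]), array([ 436.603, -370.799,   12.   ]), array([ 544.572, -372.407,   12.   ])]
base L [ 546.051 -245.024    2.749] 1.6594249471438531
base F [ 438.514 -242.526    4.546] 0.2805334700629804
base R [ 436.436 -374.092    3.203] 0.6854940833557326
lip L top [ 516.564 -245.581   40.963] 5.386541833550648
lip R top [ 514.719 -368.245   36.779] 2.2055512388217804
paneltopfaceL [ 482.605 -258.013   68.541] 1.837782607458369
R [ 482.122 -359.121   69.051] 1.6017087566074208
CASE
cheekL far top [644.717  57.7    58.   ]
cheekR far top [657.386 -33.472  58.   ]
cheekL near [537.567  43.158  58.   ]
cheekR near [552.186 -48.198  58.   ]
bar TL [605.853  48.526  78.   ]
bar TR [616.086 -34.648  78.   ]
slice top L [530.441  37.179  94.   ]
slice top R [542.757 -43.985  94.   ]
cheekL far [645.512  58.075  55.061] 0.7195031653051565
cheekL near [538.209  43.617  54.89 ] 1.16675791532467
cheekR near [552.282 -48.398  55.681] 0.17142419976155998
cheekR far [657.796 -33.857  54.309] 0.6881391001620097
sliceTopR [542.734 -44.464  89.7  ] 0.7268688504194651
bot [array([642.092,  62.678,   0.   ]), array([539.264,  43.237,   0.   ]), array([550.82 , -51.079,   0.   ])]
```

```bash
cat >> h.py <<'E'
def Rtool(yaw,lean):  # lean: tool z = (sin lean,0,-cos lean) in yawed frame
    return Rn.from_euler("z",yaw)*Rn.from_matrix(np.array([[0,np.cos(lean),np.sin(lean)],[1,0,0],[0,np.sin(lean),-np.cos(lean)]]))
CASE=np.array([598,5,0.]);CY=0.141
def case_pt(p): return CASE+Rn.from_euler("z",CY).apply(p)
U=Rn.from_euler("z",CY).apply([-.5,0,np.cos(np.pi/6)])
def grasp(along,back=0): return case_pt([-15,0,16])+U*(along+back)
LEDGE=np.array([500.4,-307.5,26.]);SY=-0.015;L22=np.radians(22)
def go(pos,R):
    s=bot.read_state();d=(np.array(pos)-s["ee_pos"])/80;w=(R*Rn.from_rotvec(s["eef_rot"]).inv()).as_rotvec()/.5
    print("t",round(s["clock"],2),"pos",s["ee_pos"],"shift",d,"turn",w,"F",s["ft_force"],"T",s["ft_torque"],"w",round(s["grip_width"],1))
E
python3 -c "
from h import *
go(grasp(65,60),Rtool(CY,np.pi/6));print(grasp(65),grasp(65,60))"
```

```text
t 0.1 pos [ 217.968 -504.479  238.233] shift [ 3.791  6.232 -1.425] turn [-0.552 -0.984  2.544] F [-0.354  0.461 -0.276] T [ 0.06  -0.066  0.022] w 85.3
[550.971  -1.675  72.292] [521.269  -5.891 124.253]
```

Call:
{"method": "servo_tool", "body": {"motion": [[[0.27,0.45,0],[0,0,0.2],0],[[0.54,0.9,0],[0,0,0.4],0]]}}

```text
clock: 0.35
ee_pos: [261.3, -431.5, 237.2]
eef_rot: [-2.993, -0.942, 0.001]
ft_force: [0.6, -0.1, -0.7]
grip_width: 51.5
```

Call:
{"method": "servo_tool", "body": {"motion": [[[0.27,0.5,0],[0,0,0.2],0],[[0.6,1,0],[0,0,0.5],0]]}}

```text
clock: 0.6
ee_pos: [309.5, -350.1, 236.5]
eef_rot: [-2.849, -1.313, 0.002]
ft_force: [1.0, -0.2, 0.2]
grip_width: 42.7
```

Call:
{"method": "servo_tool", "body": {"motion": [[[0.27,0.5,0],[0,0,0.2],0],[[0.6,1,0],[0,0,0.5],0]]}}

```text
clock: 0.85
ee_pos: [357.7, -268.5, 236.0]
eef_rot: [-2.659, -1.663, 0.003]
ft_force: [0.2, 0.6, -0.7]
grip_width: 42.7
```

Call:
{"method": "servo_tool", "body": {"motion": [[[0.27,0.5,0],[0,0,0.2],0],[[0.6,1,0],[0,0,0.5],0]]}}

```text
clock: 1.1
ee_pos: [406.0, -186.9, 235.5]
eef_rot: [-2.426, -1.987, 0.004]
ft_force: [-0.5, 0.7, -0.3]
grip_width: 42.6
```

```bash
python3 -c "
from h import *
go(grasp(65,60),Rtool(CY,np.pi/6))"
```

```text
t 1.1 pos [ 405.962 -186.944  235.518] shift [ 1.441  2.263 -1.391] turn [-0.034 -1.064  0.662] F [-0.457  0.658 -0.252] T [-0.001  0.025 -0.018] w 42.6
```

Call:
{"method": "servo_tool", "body": {"motion": [[[0.3,0.5,0],[0,-0.2,0.2],0],[[0.6,1,0],[0,-0.4,0.3],0]]}}

```text
clock: 1.35
ee_pos: [454.7, -105.2, 235.0]
eef_rot: [2.177, 2.08, 0.232]
ft_force: [0.7, 0.4, -0.8]
grip_width: 42.8
```

Call:
{"method": "servo_tool", "body": {"motion": [[[0.3,0.5,0],[0,-0.2,0.2],0],[[0.6,1,-0.4],[0,-0.4,0.3],0],[[0.6,1,-0.5],[0,-0.5,0.3],0]]}}

```text
clock: 1.72
ee_pos: [501.2, -22.3, 191.4]
eef_rot: [1.879, 2.106, 0.492]
ft_force: [-0.3, -0.6, -0.5]
grip_width: 42.8
```

```bash
python3 -c "
from h import *
go(grasp(65,60),Rtool(CY,np.pi/6))"
```

```text
t 1.73 pos [501.229 -22.281 191.447] shift [ 0.25   0.205 -0.84 ] turn [-0.019 -0.17   0.044] F [-0.298 -0.623 -0.463] T [-0.056  0.261 -0.064] w 42.8
```

Call:
{"method": "servo_tool", "body": {"motion": [[[0.1,0.1,-0.4],[0,-0.17,0.04],0],[[0.25,0.2,-0.84],[-0.02,-0.17,0.04],0],[[0.25,0.2,-0.84],[-0.02,-0.17,0.04],0]]}}

```text
clock: 2.1
ee_pos: [518.4, -5.0, 119.6]
eef_rot: [1.806, 2.078, 0.55]
ft_force: [0.4, 0.3, 0.5]
grip_width: 42.8
```

```bash
python3 -c "
from h import *
go(grasp(65,60),Rtool(CY,np.pi/6))
go(grasp(65,0),Rtool(CY,np.pi/6))
for n in('top','side'):
  im=bot.read_camera(n)[:,:,::-1];u,v=proj(n,grasp(70)).astype(int)
  cv2.imwrite(f'pics/{n}1.png',cv2.resize(im[v-50:v+50,u-60:u+60],None,fx=6,fy=6,interpolation=cv2.INTER_CUBIC))
"
```

```text
t 2.1 pos [518.448  -5.028 119.553] shift [ 0.035 -0.011  0.059] turn [-0.003 -0.017  0.001] F [0.42  0.344 0.47 ] T [-0.022  0.256 -0.032] w 42.8
t 2.1 pos [518.448  -5.028 119.553] shift [ 0.407  0.042 -0.591] turn [-0.003 -0.017  0.001] F [0.42  0.344 0.47 ] T [-0.022  0.256 -0.032] w 42.8
```

View pics/side1.png

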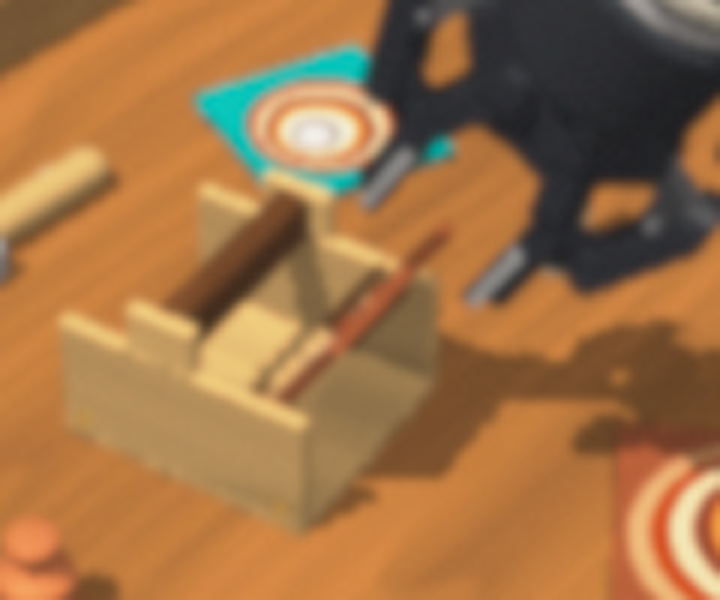

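View pics/top1.png

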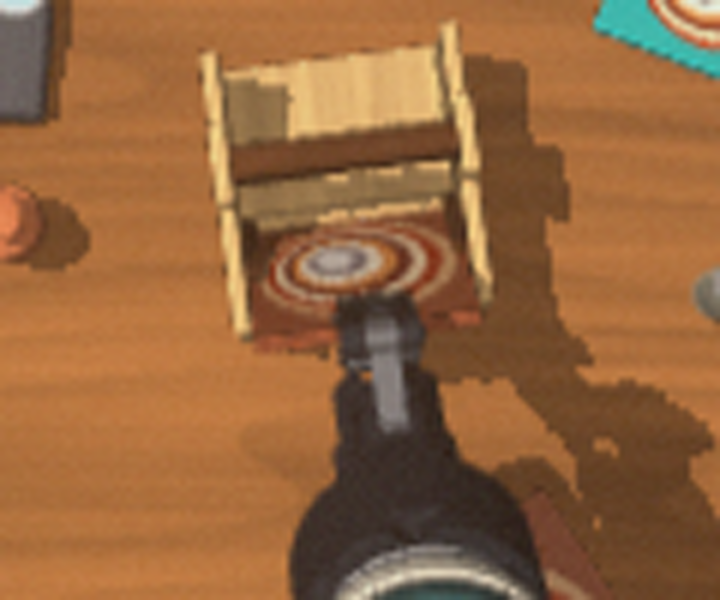

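Call:
{"method": "servo_tool", "body": {"motion": [[[0.13,0.01,-0.18],[0,-0.015,0],0],[[0.27,0.03,-0.38],[0,-0.015,0],0],[[0.4,0.04,-0.58],[0,-0.015,0],0],[[0.4,0.04,-0.58],[0,-0.015,0],0]]}}

```text
clock: 2.7
ee_pos: [554.2, -3.5, 79.3]
eef_rot: [1.796, 2.065, 0.561]
ft_force: [0.0, -1.2, 0.7]
grip_width: 42.8
```

```bash
python3 -c "
from h import *
go(grasp(65,0),Rtool(CY,np.pi/6))
for n in('top','side'):
  im=bot.read_camera(n)[:,:,::-1];u,v=proj(n,grasp(70)).astype(int)
  cv2.imwrite(f'pics/{n}2.png',cv2.resize(im[v-50:v+50,u-60:u+60],None,fx=6,fy=6,interpolation=cv2.INTER_CUBIC))
"
```

```text
t 2.7 pos [554.222  -3.534  79.343] shift [-0.041  0.023 -0.088] turn [0.001 0.017 0.004] F [ 0.039 -1.248  0.66 ] T [-0.012  0.278 -0.008] w 42.8
```

View pics/side2.png

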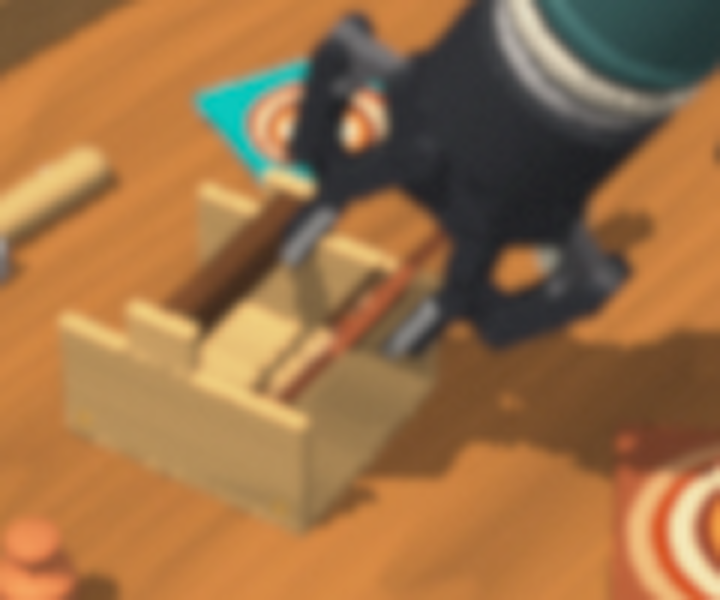

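Call:
{"method": "servo_tool", "body": {"motion": [[[-0.04,0.02,-0.09],[0,0.017,0],0],[[-0.04,0.02,-0.09],[0,0.017,0],0],[[-0.04,0.02,-0.09],[0,0.017,0],0]]}}

```text
clock: 3.18
ee_pos: [551.2, -2.0, 73.6]
eef_rot: [1.799, 2.069, 0.556]
ft_force: [0.5, 0.1, 0.3]
grip_width: 42.5
```

```bash
python3 -c "
from h import *
go(grasp(65,0),Rtool(CY,np.pi/6))"
```

```text
t 3.17 pos [551.232  -2.009  73.552] shift [-0.003  0.004 -0.016] turn [0.002 0.005 0.004] F [0.506 0.079 0.3  ] T [ 0.012  0.219 -0.009] w 42.5
```

Call:
{"method": "servo_tool", "body": {"motion": [[[0,0,-0.015],[0,0,0],0.7],[[0,0,-0.015],[0,0,0],0.7],[[0,0,-0.015],[0,0,0],0.7]], "force": 30}}

```text
clock: 3.55
ee_pos: [551.1, -2.0, 72.2]
eef_rot: [1.799, 2.069, 0.556]
ft_force: [-0.5, -0.9, -0.5]
grip_width: 12.7
```

```bash
python3 -c "
from h import *
go(grasp(65,0),Rtool(CY,np.pi/6))
for n in('top','side'):
  im=bot.read_camera(n)[:,:,::-1];u,v=proj(n,grasp(70)).astype(int)
  cv2.imwrite(f'pics/{n}3.png',cv2.resize(im[v-40:v+40,u-50:u+50],None,fx=8,fy=8,interpolation=cv2.INTER_CUBIC)[:600])
"
```

```text
t 3.55 pos [551.119  -1.974  72.221] shift [-0.002  0.004  0.001] turn [0.002 0.004 0.004] F [-0.495 -0.868 -0.55 ] T [-0.039  0.307  0.033] w 12.7
```

View pics/side3.png

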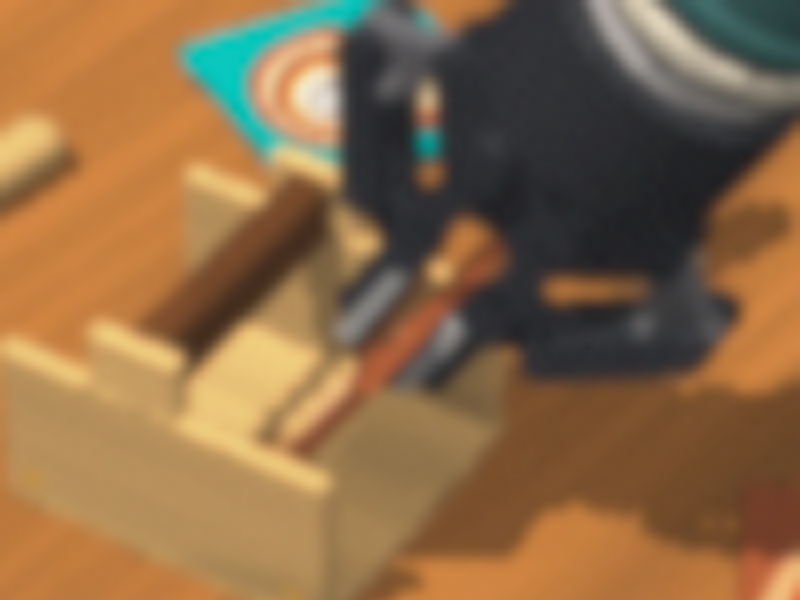

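Call:
{"method": "servo_tool", "body": {"motion": [[[0,0,0],[0,0,0],1],[[0,0,0],[0,0,0],1],[[0,0,0],[0,0,0],1]], "force": 30}}

```text
clock: 4.03
ee_pos: [551.1, -2.0, 72.2]
eef_rot: [1.799, 2.07, 0.555]
ft_force: [-1.9, -0.3, 0.4]
grip_width: 5.6
```

```bash
python3 -c "
from h import *
go(grasp(65,0),Rtool(CY,np.pi/6))"
```

```text
t 4.03 pos [551.066  -1.974  72.198] shift [-0.001  0.004  0.001] turn [0.002 0.004 0.004] F [-1.928 -0.327  0.388] T [-0.069  0.391  0.056] w 5.6
```

Call:
{"method": "servo_tool", "body": {"motion": [[[-0.03,0,0.05],[0,0,0],1],[[-0.06,-0.01,0.11],[0,0,0],1],[[-0.09,-0.013,0.16],[0,0,0],1],[[-0.12,-0.018,0.21],[0,0,0],1]], "force": 40}}

```text
clock: 4.53
ee_pos: [541.3, -3.5, 89.4]
eef_rot: [1.799, 2.069, 0.556]
ft_force: [-0.8, -0.0, -1.6]
grip_width: 5.5
```

```bash
python3 -c "
from h import *
go(grasp(65,70),Rtool(CY,np.pi/6))
for n in('top','side'):
  im=bot.read_camera(n)[:,:,::-1];u,v=proj(n,grasp(70)).astype(int)
  cv2.imwrite(f'pics/{n}4.png',cv2.resize(im[v-50:v+50,u-60:u+60],None,fx=6,fy=6,interpolation=cv2.INTER_CUBIC)[:600])
"
```

```text
t 4.53 pos [541.343  -3.47   89.41 ] shift [-0.313 -0.039  0.544] turn [0.002 0.005 0.004] F [-0.752 -0.021 -1.632] T [-0.035  0.325 -0.009] w 5.5
```

View pics/side4.png

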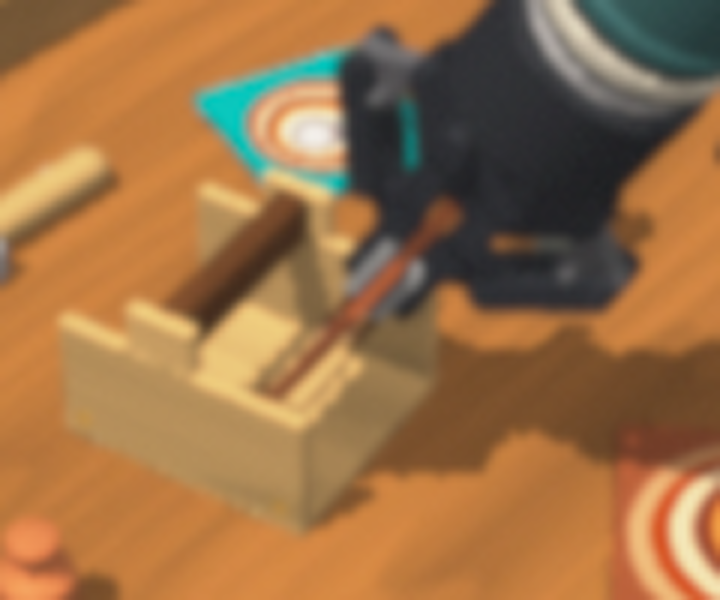

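Call:
{"method": "servo_tool", "body": {"motion": [[[-0.06,-0.008,0.11],[0,0,0],1],[[-0.12,-0.016,0.22],[0,0,0],1],[[-0.19,-0.024,0.33],[0,0,0],1],[[-0.25,-0.032,0.44],[0,0,0],1],[[-0.31,-0.04,0.545],[0,0,0],1]]}}

```text
clock: 5.25
ee_pos: [516.6, -6.8, 134.4]
eef_rot: [1.798, 2.068, 0.556]
ft_force: [-0.0, 0.1, -0.6]
grip_width: 5.3
```

Call:
{"method": "servo_tool", "body": {"motion": [[[-0.1,0,0.4],[0,0,0],1],[[-0.2,0,0.8],[0,0,0],1],[[-0.2,0,0.8],[0,0,0],1]]}}

```text
clock: 5.62
ee_pos: [502.2, -7.3, 203.0]
eef_rot: [1.792, 2.062, 0.561]
ft_force: [1.2, 0.1, -1.0]
grip_width: 5.4
```

```bash
cat >> h.py <<'E'
SR=Rn.from_euler("z",SY)
def stand_pt(x,y,z): # panel frame
    return LEDGE+SR.apply([x*np.cos(L22)-z*np.sin(L22), y, x*np.sin(L22)+z*np.cos(L22)])
E
python3 -c "
from h import *
p=stand_pt(3+3,0,65+40);print(p)
go(p,Rtool(SY,L22))
for n in('top','side'):
  im=bot.read_camera(n)[:,:,::-1];u,v=proj(n,grasp(120)).astype(int)
  cv2.imwrite(f'pics/{n}5.png',cv2.resize(im[v-60:v+60,u-75:u+75],None,fx=5,fy=5,interpolation=cv2.INTER_CUBIC)[:600])
"
```

```text
[ 466.633 -306.993  125.602]
t 5.62 pos [502.164  -7.339 203.018] shift [-0.444 -3.746 -0.968] turn [-0.009  0.303 -0.307] F [ 1.171  0.094 -0.996] T [-0.012  0.314 -0.043] w 5.4
```

View pics/side5.png

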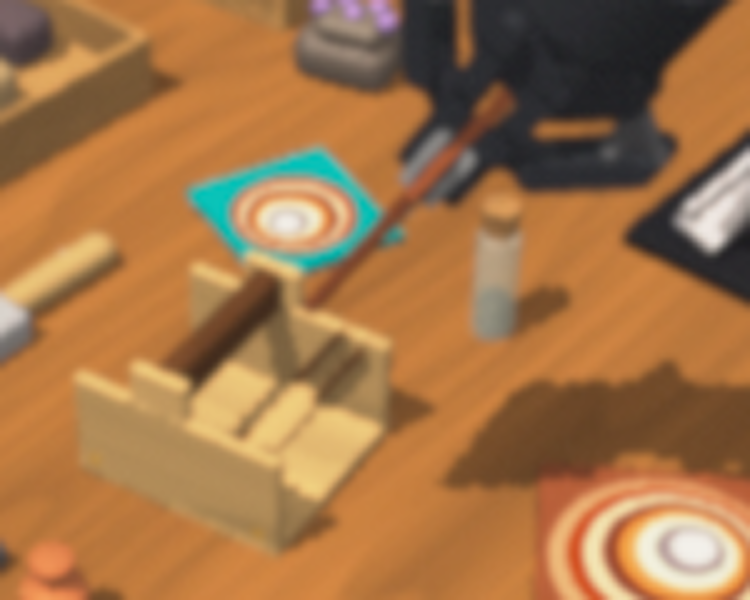

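View pics/top5.png

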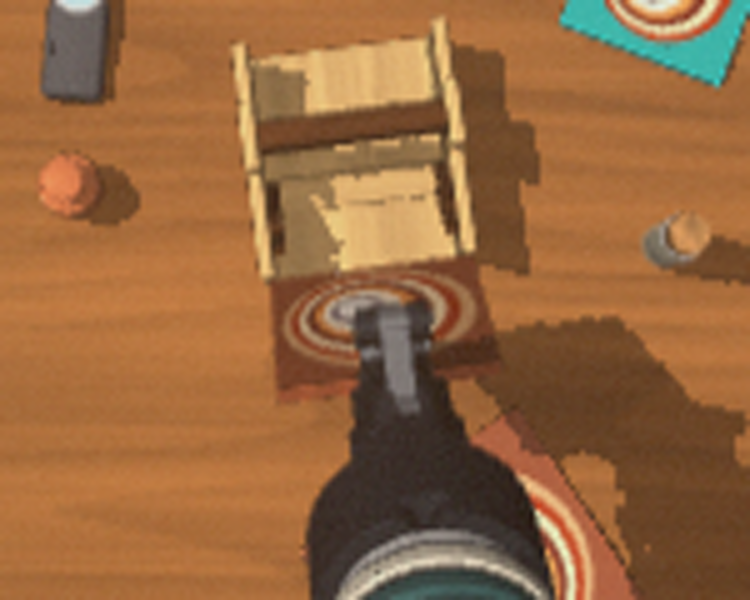

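Call:
{"method": "servo_tool", "body": {"motion": [[[0,-0.5,0],[0,0.08,-0.08],1],[[0,-1,0],[0,0.15,-0.15],1]]}}

```text
clock: 5.98
ee_pos: [499.4, -87.0, 195.5]
eef_rot: [1.919, 2.042, 0.473]
ft_force: [0.2, -0.4, -1.3]
grip_width: 5.3
```

Call:
{"method": "servo_tool", "body": {"motion": [[[0,-0.5,0],[0,0.08,-0.08],1],[[0,-1,0],[0,0.15,-0.15],1]]}}

```text
clock: 6.22
ee_pos: [498.4, -167.7, 192.6]
eef_rot: [2.039, 2.009, 0.386]
ft_force: [0.4, 1.0, -0.9]
grip_width: 5.7
```

Call:
{"method": "servo_tool", "body": {"motion": [[[0,-0.5,0],[0,0,0],1],[[0,-1,0],[0,0,0],1]]}}

```text
clock: 6.48
ee_pos: [497.6, -248.4, 189.5]
eef_rot: [2.043, 2.012, 0.386]
ft_force: [0.0, -0.7, -1.0]
grip_width: 5.7
```

```bash
python3 -c "
from h import *
go(stand_pt(6,0,65+40),Rtool(SY,L22))"
```

```text
t 6.47 pos [ 497.571 -248.43   189.467] shift [-0.387 -0.732 -0.798] turn [-0.03  -0.039 -0.005] F [ 0.047 -0.719 -1.016] T [0.062 0.187 0.01 ] w 5.7
```

Call:
{"method": "servo_tool", "body": {"motion": [[[-0.2,-0.37,0],[-0.03,-0.04,0],1],[[-0.39,-0.73,0],[-0.03,-0.04,0],1],[[-0.39,-0.73,-0.35],[-0.03,-0.04,0],1],[[-0.39,-0.73,-0.7],[-0.03,-0.04,0],1],[[-0.39,-0.73,-0.7],[-0.03,-0.04,0],1]]}}

```text
clock: 7.1
ee_pos: [464.7, -305.0, 128.5]
eef_rot: [2.031, 2.002, 0.39]
ft_force: [-0.2, 0.5, -0.9]
grip_width: 5.5
```

```bash
python3 -c "
from h import *
go(stand_pt(6,0,65+20),Rtool(SY,L22))
for n in('top','side'):
  im=bot.read_camera(n)[:,:,::-1];u,v=proj(n,LEDGE+[0,0,60]).astype(int)
  cv2.imwrite(f'pics/{n}6.png',cv2.resize(im[v-50:v+50,u-60:u+60],None,fx=6,fy=6,interpolation=cv2.INTER_CUBIC)[:600])
"
```

```text
t 7.1 pos [ 464.669 -305.048  128.512] shift [ 0.118 -0.026 -0.268] turn [-0.014 -0.011 -0.004] F [-0.22   0.494 -0.927] T [0.015 0.264 0.018] w 5.5
```

View pics/side6.png

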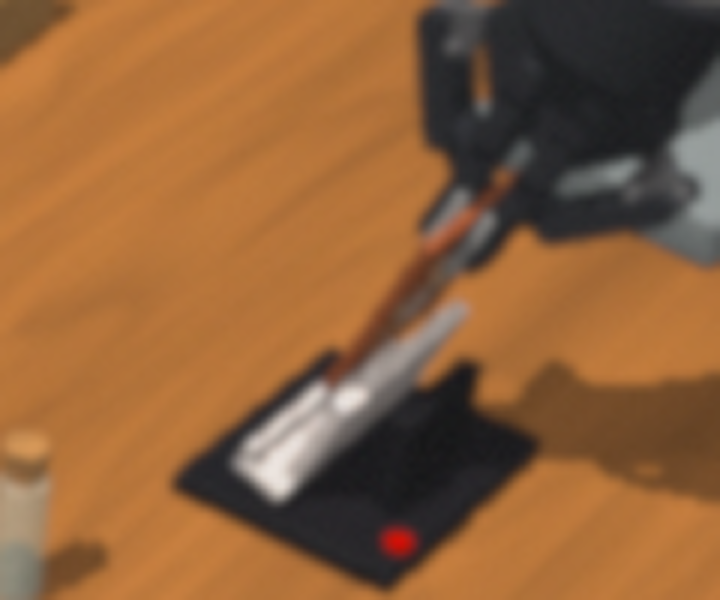

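View pics/top6.png

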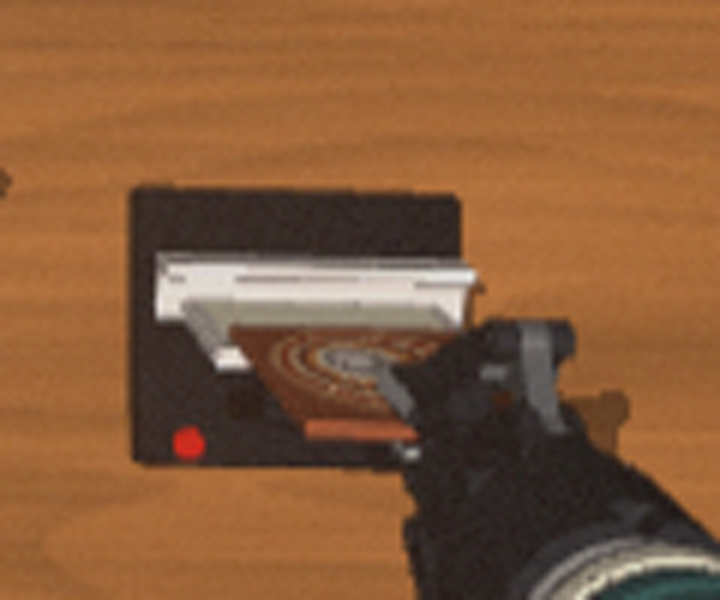

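```bash
python3 -c "
from h import *
s=bot.read_state();R=Rn.from_rotvec(s['eef_rot']).as_matrix();u=-R[:,2];n=R[:,1];w=R[:,0];p=s['ee_pos']
u0,v0=proj('top',LEDGE+[0,0,60]).astype(int)
for a in(64,65,67,69):
  X=p-u*a+w*42+n*3; q=(proj('top',X)-[u0-60,v0-50]+.5)*6-.5; print(a,X,'pred crop px',q)
print(u0,v0,u,n,w)
u1,v1=proj('side',LEDGE+[0,0,60]).astype(int)
print('side',(proj('side',p-u*65+w*42+n*3)-[u1-60,v1-50]+.5)*6-.5)
"
```

```text
64 [ 493.347 -264.677   74.395] pred crop px [239.36  321.743]
65 [ 493.721 -264.68    73.467] pred crop px [238.573 320.737]
67 [ 494.468 -264.686   71.612] pred crop px [237.006 318.733]
69 [ 495.214 -264.692   69.757] pred crop px [235.445 316.737]
400 234 [-0.373  0.003  0.928] [ 0.928 -0.012  0.373] [0.013 1.    0.002]
side [320.974 377.917]
```

```bash
sed -i 's/^LEDGE=.*;SY/LEDGE=np.array([502.5,-310.5,26.]);SY/' h.py; python3 -c "
from h import *
go(stand_pt(6,0,65+12),Rtool(SY,L22))"
```

```text
t 7.2 pos [ 466.14  -306.44   132.572] shift [ 0.164 -0.046 -0.412] turn [-0.003 -0.002 -0.005] F [ 0.094 -0.441 -0.949] T [0.042 0.231 0.009] w 5.6
```

```bash
sed -i 's/^LEDGE=.*;SY/LEDGE=np.array([501.2,-308,26.]);SY/' h.py; python3 -c "
from h import *
go(stand_pt(6,0,65+12),Rtool(SY,L22))"
```

```text
t 7.2 pos [ 466.14  -306.44   132.572] shift [ 0.147 -0.015 -0.412] turn [-0.003 -0.002 -0.005] F [ 0.094 -0.441 -0.949] T [0.042 0.231 0.009] w 5.6
```

Call:
{"method": "servo_tool", "body": {"motion": [[[0.05,-0.01,-0.13],[0,0,0],1],[[0.1,-0.015,-0.27],[0,0,0],1],[[0.147,-0.015,-0.41],[0,0,0],1],[[0.147,-0.015,-0.41],[0,0,0],1],[[0.147,-0.015,-0.41],[0,0,0],1]]}}

```text
clock: 7.82
ee_pos: [478.0, -307.7, 99.8]
eef_rot: [2.024, 1.999, 0.389]
ft_force: [0.6, 0.1, -0.6]
grip_width: 5.2
```

```bash
python3 -c "
from h import *
go(stand_pt(6,0,65+12),Rtool(SY,L22))
for n in('top','side'):
  s=bot.read_state();R=Rn.from_rotvec(s['eef_rot']).as_matrix();p=s['ee_pos']
  im=bot.read_camera(n)[:,:,::-1];u,v=proj(n,LEDGE+[0,0,40]).astype(int)
  im=cv2.resize(im[v-35:v+35,u-45:u+45],None,fx=8,fy=8,interpolation=cv2.INTER_CUBIC).copy()
  for sg in(1,-1):
    q=(proj(n,p+R[:,2]*65+sg*R[:,0]*42+R[:,1]*3)-[u-45,v-35]+.5)*8-.5;cv2.circle(im,tuple(q.astype(int)),3,(0,255,0),-1)
    q=(proj(n,LEDGE+sg*SR.apply([0,50,0]))-[u-45,v-35]+.5)*8-.5;cv2.circle(im,tuple(q.astype(int)),3,(255,0,0),-1)
  cv2.imwrite(f'pics/{n}7.png',im)
"
```

```text
t 7.83 pos [ 478.01  -307.652   99.793] shift [-0.001  0.    -0.002] turn [-0.003 -0.002 -0.005] F [ 0.584  0.093 -0.636] T [0.005 0.211 0.023] w 5.2
```

View pics/side7.png

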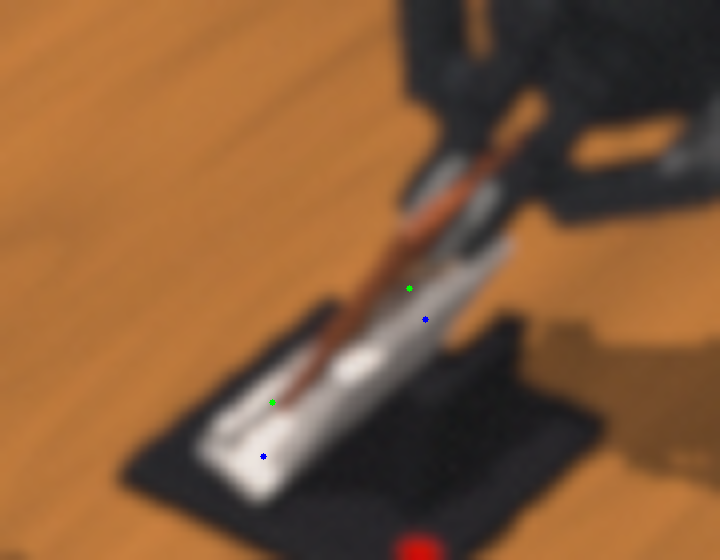

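View pics/top7.png

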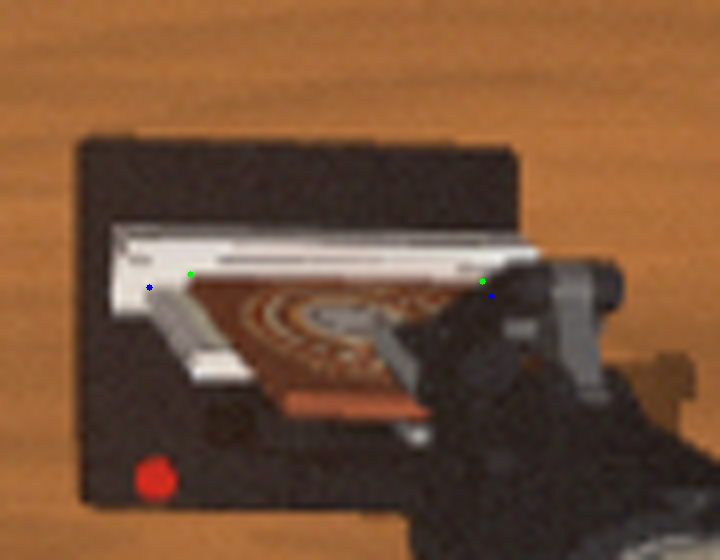

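Call:
{"method": "servo_tool", "body": {"motion": [[[0.014,0,-0.035],[0,0,0],1],[[0.028,0,-0.07],[0,0,0],1],[[0.042,0,-0.104],[0,0,0],1],[[0.042,0,-0.104],[0,0,0],1]]}}

```text
clock: 8.43
ee_pos: [481.4, -307.7, 91.5]
eef_rot: [2.024, 1.999, 0.389]
ft_force: [0.6, 0.9, -1.2]
grip_width: 5.2
```

Call:
{"method": "servo_tool", "body": {"motion": [[[0.004,0,-0.01],[0,0,0],1],[[0.008,0,-0.02],[0,0,0],1],[[0.008,0,-0.02],[0,0,0],1]]}}

```text
clock: 8.8
ee_pos: [482.0, -307.7, 89.9]
eef_rot: [2.024, 1.999, 0.389]
ft_force: [0.3, 0.0, -0.5]
grip_width: 5.4
```

```bash
python3 -c "
from h import *
go(stand_pt(6,0,65+0),Rtool(SY,L22))"
```

```text
t 8.8 pos [ 481.971 -307.651   89.852] shift [ 0.006 -0.001 -0.017] turn [-0.003 -0.002 -0.005] F [ 0.319  0.041 -0.468] T [-0.044  0.219  0.031] w 5.4
```

Creep down till contact.

Call:
{"method": "servo_tool", "body": {"motion": [[[0.003,0,-0.008],[0,0,0],1],[[0.005,0,-0.013],[0,0,0],1],[[0.005,0,-0.013],[0,0,0],1]]}}

```text
clock: 9.18
ee_pos: [482.4, -307.6, 88.8]
eef_rot: [2.024, 1.999, 0.389]
ft_force: [0.4, 0.6, 0.0]
grip_width: 5.8
```

Call:
{"method": "servo_tool", "body": {"motion": [[[0.003,0,-0.008],[0,0,0],1],[[0.005,0,-0.013],[0,0,0],1],[[0.005,0,-0.013],[0,0,0],1]]}}

```text
clock: 9.55
ee_pos: [482.7, -307.7, 88.6]
eef_rot: [2.024, 1.999, 0.389]
ft_force: [-4.6, 2.4, 6.0]
grip_width: 5.4
```

Call:
{"method": "servo_tool", "body": {"motion": [[[-0.014,0,0.004],[0,0,0],1],[[-0.03,0,-0.002],[0,0,0],1],[[-0.03,0,-0.002],[0,0,0],1]]}}

```text
clock: 9.93
ee_pos: [480.1, -307.5, 87.8]
eef_rot: [2.025, 1.999, 0.389]
ft_force: [-0.1, -0.1, -0.7]
grip_width: 5.4
```

```bash
python3 -c "
from h import *
go(stand_pt(3,0,65+0),Rtool(SY,L22));s=bot.read_state();R=Rn.from_rotvec(s['eef_rot']).as_matrix();print('tool-frame F',R.T@s['ft_force'])"
```

```text
t 9.93 pos [ 480.079 -307.547   87.793] shift [-0.006 -0.002 -0.005] turn [-0.004 -0.003 -0.005] F [-0.104 -0.131 -0.701] T [0.002 0.235 0.042] w 5.4
tool-frame F [-0.134 -0.357  0.612]
```

Call:
{"method": "servo_tool", "body": {"motion": [[[-0.006,0,-0.003],[0,0,0],1],[[-0.012,0,-0.006],[0,0,0],1],[[-0.012,0,-0.006],[0,0,0],1]]}}

```text
clock: 10.3
ee_pos: [479.1, -307.5, 87.2]
eef_rot: [2.025, 1.999, 0.389]
ft_force: [-0.3, 0.7, -0.9]
grip_width: 5.6
```

Call:
{"method": "servo_tool", "body": {"motion": [[[-0.006,0,-0.003],[0,0,0],1],[[-0.012,0,-0.006],[0,0,0],1],[[-0.012,0,-0.006],[0,0,0],1]]}}

```text
clock: 10.68
ee_pos: [478.9, -307.6, 87.3]
eef_rot: [2.024, 1.998, 0.39]
ft_force: [4.5, -0.3, -1.4]
grip_width: 5.2
```

```bash
python3 -c "
from h import *
go(stand_pt(3,0,65+0),Rtool(SY,L22));s=bot.read_state();R=Rn.from_rotvec(s['eef_rot']).as_matrix();print('tool-frame F',R.T@s['ft_force'])"
```

```text
t 10.68 pos [ 478.895 -307.563   87.275] shift [ 0.009 -0.001  0.001] turn [-0.004  0.    -0.005] F [ 4.535 -0.252 -1.375] T [ 0.125 -0.41  -0.118] w 5.2
tool-frame F [-0.197  3.692  2.975]
```

Call:
{"method": "servo_tool", "body": {"motion": [[[0.004,0,-0.01],[0,0,0],1],[[0.006,0,-0.014],[0,0,0],1],[[0.006,0,-0.014],[0,0,0],1]]}}

```text
clock: 11.05
ee_pos: [479.1, -307.5, 87.1]
eef_rot: [2.023, 1.999, 0.39]
ft_force: [-2.4, 2.3, 5.2]
grip_width: 5.0
```

```bash
python3 -c "
from h import *
go(stand_pt(3,0,65+0),Rtool(SY,L22));s=bot.read_state();R=Rn.from_rotvec(s['eef_rot']).as_matrix();print('tool-frame F',R.T@s['ft_force'])
for n in('top','side'):
  im=bot.read_camera(n)[:,:,::-1];u,v=proj(n,LEDGE+[0,0,40]).astype(int)
  im=cv2.resize(im[v-35:v+35,u-45:u+45],None,fx=8,fy=8,interpolation=cv2.INTER_CUBIC).copy()
  cv2.imwrite(f'pics/{n}8.png',im)
"
```

```text
t 11.05 pos [ 479.118 -307.536   87.112] shift [ 0.006 -0.002  0.003] turn [-0.003 -0.    -0.006] F [-2.41   2.252  5.196] T [0.303 0.299 0.101] w 5.0
tool-frame F [ 2.231 -0.315 -5.727]
```

View pics/side8.png

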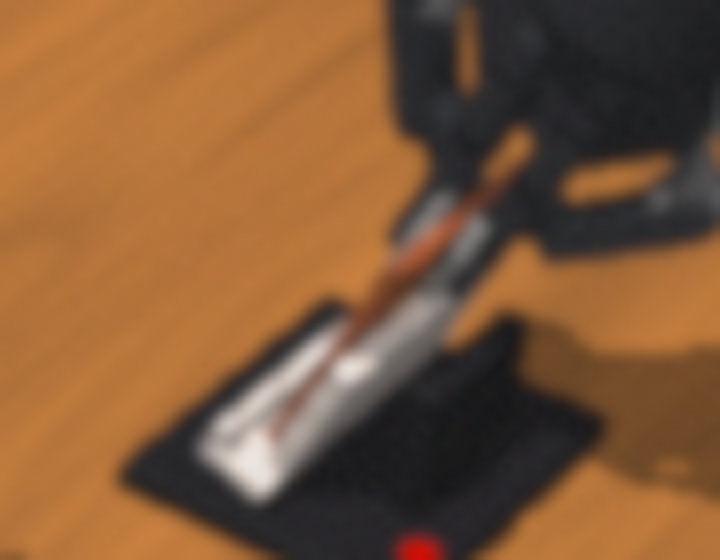

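View pics/top8.png

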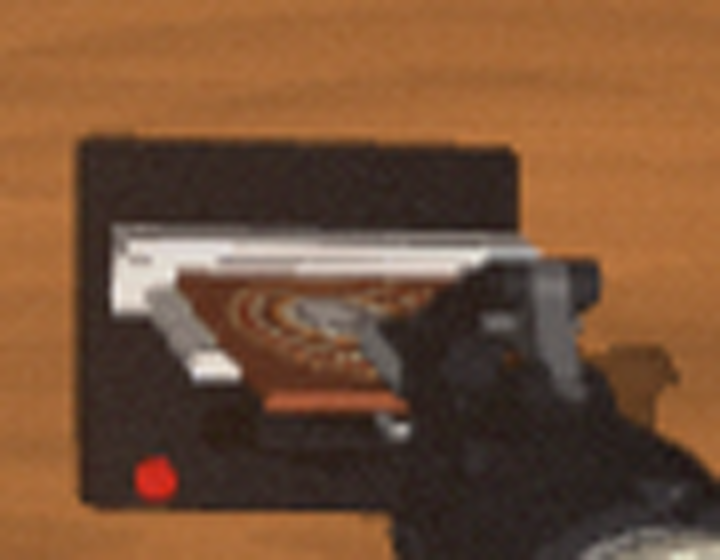

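Call:
{"method": "servo_tool", "body": {"motion": [[[0,0,0.004],[0,0,0],0.85],[[0,0,0.004],[0,0,0],0.7],[[0,0,0.004],[0,0,0],0.4],[[0,0,0.004],[0,0,0],0.4]], "force": 20}}

```text
clock: 11.65
ee_pos: [479.0, -307.5, 87.1]
eef_rot: [2.024, 1.999, 0.39]
ft_force: [0.1, -0.3, -0.1]
grip_width: 25.4
```

```bash
python3 -c "
from h import *
go(stand_pt(3,0,65+70),Rtool(SY,L22))
for n in('top','side'):
  im=bot.read_camera(n)[:,:,::-1];u,v=proj(n,LEDGE+[0,0,40]).astype(int)
  im=cv2.resize(im[v-35:v+35,u-45:u+45],None,fx=8,fy=8,interpolation=cv2.INTER_CUBIC).copy()
  cv2.imwrite(f'pics/{n}9.png',im)
"
```

```text
t 11.65 pos [ 478.989 -307.507   87.116] shift [-0.32   0.003  0.815] turn [-0.004 -0.001 -0.006] F [ 0.067 -0.278 -0.136] T [ 0.002  0.117 -0.028] w 25.4
```

View pics/side9.png

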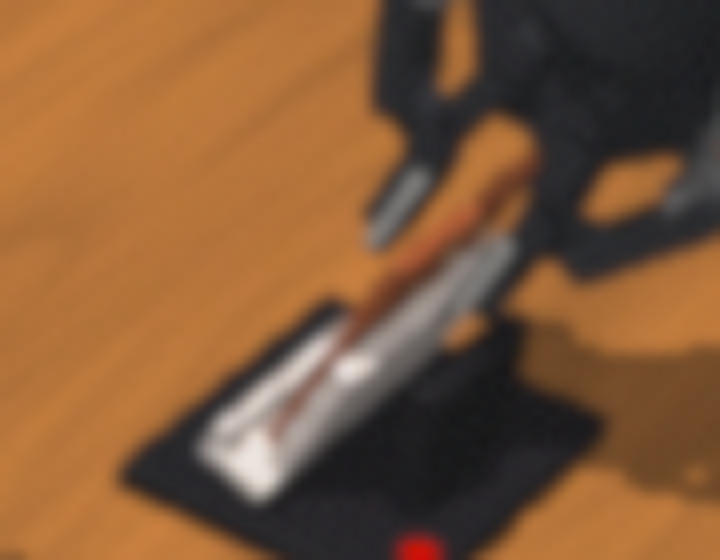

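Call:
{"method": "servo_tool", "body": {"motion": [[[-0.08,0,0.2],[0,0,0],0.4],[[-0.16,0,0.4],[0,0,0],0.4],[[-0.24,0,0.6],[0,0,0],0.4],[[-0.33,0,0.82],[0,0,0],0.4],[[-0.33,0,0.82],[0,0,0],0.4]]}}

```text
clock: 12.38
ee_pos: [453.1, -308.8, 156.2]
eef_rot: [2.019, 1.995, 0.389]
ft_force: [-0.5, -0.9, 0.1]
grip_width: 25.4
```

Call:
{"method": "servo_tool", "body": {"motion": [[[0,0.3,0.4],[0,0.1,0.1],0.1],[[0,0.6,0.7],[0,0.2,0.15],0],[[0,1,0.7],[0,0.3,0.2],0]]}}

```text
clock: 12.75
ee_pos: [454.0, -229.2, 215.0]
eef_rot: [2.005, 2.188, 0.263]
ft_force: [-0.0, 0.1, -0.3]
grip_width: 42.8
```

```bash
python3 -c "
from h import *
for n in('top','side'):
  im=bot.read_camera(n)[:,:,::-1];cv2.imwrite(f'pics/{n}10.png',im);u,v=proj(n,LEDGE+[0,0,40]).astype(int)
  im=cv2.resize(im[v-35:v+35,u-45:u+45],None,fx=8,fy=8,interpolation=cv2.INTER_CUBIC).copy()
  cv2.imwrite(f'pics/{n}10c.png',im)
go(case_pt([8,0,150]),Rtool(CY,0))
"
```

```text
t 12.85 pos [ 453.967 -226.553  212.992] shift [ 1.899  2.908 -0.787] turn [-0.061  0.473  0.1  ] F [-0.134  0.014 -0.22 ] T [-0.086  0.114  0.051] w 42.6
```

View pics/side10c.png

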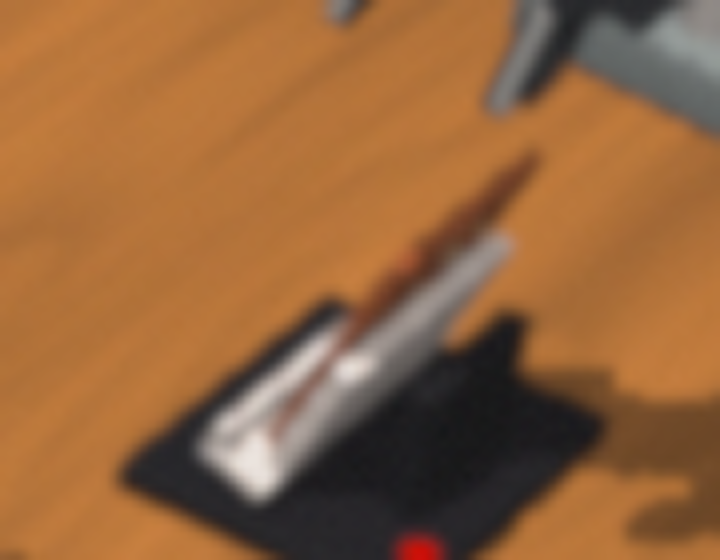

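View pics/top10c.png

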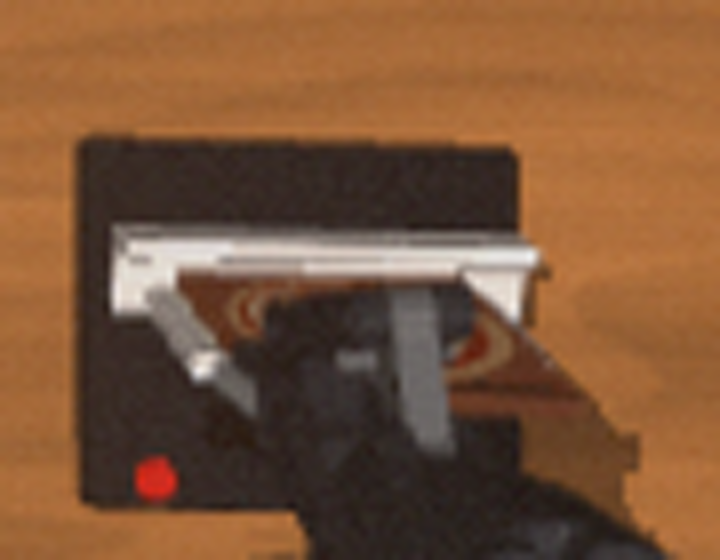

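View pics/top10.png

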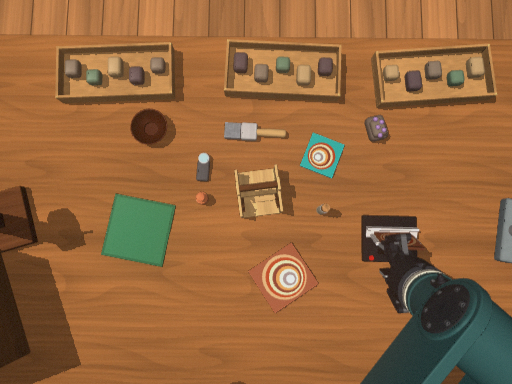

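Call:
{"method": "servo_tool", "body": {"motion": [[[0.3,0.5,0],[0,0.12,0.02],0],[[0.6,1,0],[-0.02,0.25,0.05],0]]}}

```text
clock: 13.1
ee_pos: [501.9, -146.8, 212.5]
eef_rot: [2.044, 2.289, 0.133]
ft_force: [0.3, -0.4, 0.8]
grip_width: 42.9
```

Call:
{"method": "servo_tool", "body": {"motion": [[[0.3,0.5,0],[0,0.12,0.02],0],[[0.7,1,0],[-0.02,0.2,0.05],0]]}}

```text
clock: 13.35
ee_pos: [558.6, -66.2, 211.7]
eef_rot: [2.064, 2.368, 0.018]
ft_force: [0.8, -1.4, 0.7]
grip_width: 43.0
```

Call:
{"method": "servo_tool", "body": {"motion": [[[0.3,0.5,0],[0,0,0],0],[[0.6,0.9,0],[0,0,0],0],[[0.6,0.9,0],[0,0,0],0]]}}

```text
clock: 13.72
ee_pos: [607.4, 7.5, 209.8]
eef_rot: [-2.059, -2.37, -0.017]
ft_force: [-0.5, -0.7, 0.0]
grip_width: 42.9
```

```bash
python3 -c "
from h import *
go(case_pt([8,0,110]),Rtool(CY,0))
"
```

```text
t 13.72 pos [607.357   7.534 209.771] shift [-0.018 -0.018 -1.247] turn [-0.019  0.011  0.002] F [-0.494 -0.665  0.035] T [ 0.022 -0.01   0.015] w 42.9
```

Call:
{"method": "servo_tool", "body": {"motion": [[[-0.02,-0.02,-0.3],[-0.02,0.01,0],0],[[-0.02,-0.02,-0.7],[-0.02,0.01,0],0],[[-0.02,-0.02,-1],[-0.02,0.01,0],0],[[-0.02,-0.02,-1],[-0.02,0.01,0],0]]}}

```text
clock: 14.22
ee_pos: [603.4, 4.6, 126.5]
eef_rot: [-2.059, -2.367, 0.007]
ft_force: [0.5, 0.6, -0.2]
grip_width: 42.4
```

```bash
python3 -c "
from h import *
go(case_pt([8,0,55]),Rtool(CY,0))
for n in('top','side'):
  im=bot.read_camera(n)[:,:,::-1];u,v=proj(n,case_pt([0,0,80])).astype(int)
  cv2.imwrite(f'pics/{n}11.png',cv2.resize(im[v-50:v+50,u-60:u+60],None,fx=6,fy=6,interpolation=cv2.INTER_CUBIC)[:600])
"
```

```text
t 14.22 pos [603.428   4.616 126.487] shift [ 0.031  0.019 -0.894] turn [ 0.001 -0.012  0.005] F [ 0.452  0.591 -0.183] T [-0.01   0.015 -0.048] w 42.4
```

View pics/side11.png

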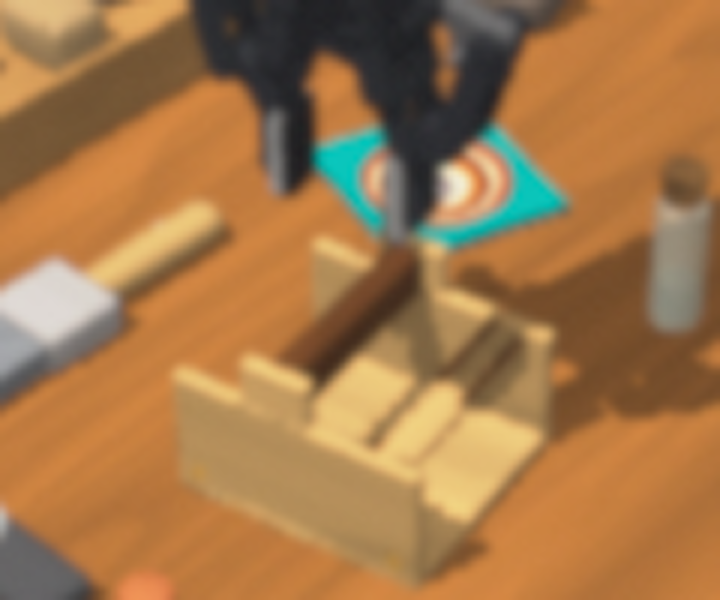

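View pics/top11.png

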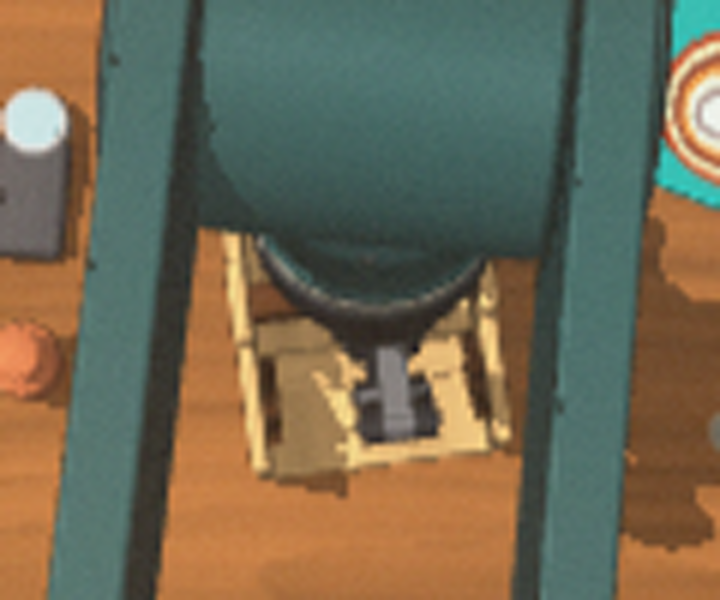

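Call:
{"method": "servo_tool", "body": {"motion": [[[0.03,0.02,-0.22],[0,-0.01,0],0],[[0.03,0.02,-0.44],[0,-0.01,0],0],[[0.03,0.02,-0.66],[0,-0.01,0],0],[[0.03,0.02,-0.86],[0,-0.01,0],0],[[0.03,0.02,-0.86],[0,-0.01,0],0]]}}

```text
clock: 14.95
ee_pos: [606.6, 6.7, 58.8]
eef_rot: [2.061, 2.37, 0.001]
ft_force: [0.3, 0.5, -0.7]
grip_width: 42.7
```

```bash
python3 -c "
from h import *
go(case_pt([8,0,55]),Rtool(CY,0))
"
```

```text
t 14.95 pos [606.567   6.673  58.773] shift [-0.008 -0.007 -0.047] turn [0.001 0.002 0.004] F [ 0.309  0.531 -0.721] T [ 0.046 -0.014 -0.025] w 42.7
```

Call:
{"method": "servo_tool", "body": {"motion": [[[-0.008,-0.007,-0.035],[0,0,0],0.5],[[-0.008,-0.007,-0.04],[0,0,0],0.5],[[-0.008,-0.007,-0.04],[0,0,0],0.5]]}}

```text
clock: 15.32
ee_pos: [606.3, 6.1, 56.1]
eef_rot: [2.06, 2.369, 0.002]
ft_force: [-0.5, -0.7, 0.9]
grip_width: 21.7
```

Call:
{"method": "servo_tool", "body": {"motion": [[[0,0,0],[0,0,0],0.65],[[0,0,0],[0,0,0],0.75],[[0,0,0],[0,0,0],1],[[0,0,0],[0,0,0],1]], "force": 40}}

```text
clock: 15.82
ee_pos: [606.4, 6.0, 56.6]
eef_rot: [2.06, 2.369, 0.002]
ft_force: [-2.0, -0.6, 1.6]
grip_width: 13.4
```

```bash
python3 -c "
from h import *
go(case_pt([8,0,55]),Rtool(CY,0))
"
```

```text
t 15.82 pos [606.355   6.02   56.587] shift [-0.005  0.001 -0.02 ] turn [0.001 0.005 0.004] F [-1.974 -0.55   1.553] T [-0.05   0.348 -0.043] w 13.4
```

Call:
{"method": "servo_tool", "body": {"motion": [[[0,0,0],[0,0,0],1],[[0,0,0.12],[0,0,0],1],[[0,0,0.3],[0,0,0],1],[[0,0,0.6],[0,0,0],1],[[0,0,0.9],[0,0,0],1]], "force": 80}}

```text
clock: 16.45
ee_pos: [606.3, 6.1, 129.6]
eef_rot: [2.06, 2.369, 0.002]
ft_force: [0.3, 0.2, -2.9]
grip_width: 12.9
```

```bash
python3 -c "
from h import *
go(case_pt([8,0,55+150]),Rtool(CY,0))
n='side';im=bot.read_camera(n)[:,:,::-1];cv2.imwrite('pics/side12.png',im)
"
```

```text
t 16.45 pos [606.287   6.067 129.623] shift [-0.005  0.001  0.942] turn [0.001 0.005 0.004] F [ 0.326  0.196 -2.855] T [ 0.043 -0.004 -0.035] w 12.9
```

View pics/side12.png

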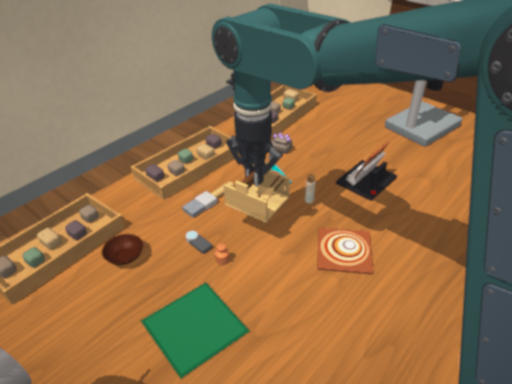

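Call:
{"method": "servo_tool", "body": {"motion": [[[0,0,0.2],[0,0,0],1],[[0,0,0.5],[0,0,0],1],[[0,0,0.8],[0,0,0],1],[[0,0,0.9],[0,0,0],1],[[0,0,0.9],[0,0,0],1]]}}

```text
clock: 17.12
ee_pos: [608.5, 5.9, 206.5]
eef_rot: [2.056, 2.364, 0.009]
ft_force: [0.4, 0.6, -2.6]
grip_width: 12.8
```

Call:
{"method": "servo_tool", "body": {"motion": [[[0,0,0],[-0.03,0.2,0],1],[[0,0,0],[-0.06,0.4,0],1],[[0,0,0],[-0.08,0.6,0],1],[[0,0,0],[-0.1,0.72,0],1],[[0,0,0],[-0.1,0.72,0],1]]}}

```text
clock: 17.75
ee_pos: [608.8, 6.1, 203.3]
eef_rot: [-1.89, -2.176, 0.393]
ft_force: [-0.3, 0.2, -4.4]
grip_width: 12.6
```

```bash
python3 -c "
from h import *
go(case_pt([8,0,55+150]),Rtool(CY,0))
n='side';im=bot.read_camera(n)[:,:,::-1];cv2.imwrite('pics/side13.png',im)
go(case_pt([8,0,55+150]),Rtool(CY,0))
"
```

```text
t 17.75 pos [608.776   6.101 203.281] shift [-0.036  0.     0.021] turn [ 0.102 -0.706  0.002] F [-0.251  0.186 -4.37 ] T [ 0.044 -0.442  0.006] w 12.6
t 17.8 pos [608.526   6.012 204.316] shift [-0.033  0.001  0.009] turn [ 0.102 -0.703  0.002] F [-0.709 -0.208 -3.365] T [ 0.015 -0.381 -0.003] w 12.5
```

View pics/side13.png

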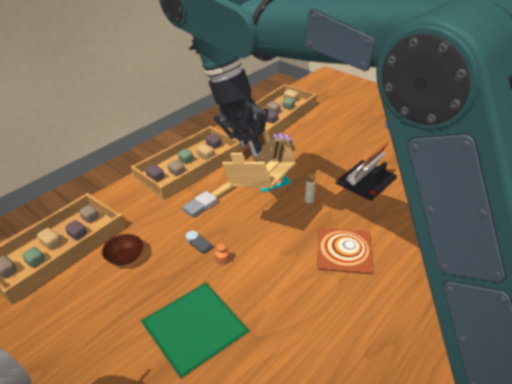

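Call:
{"method": "servo_tool", "body": {"motion": [[[0,0,0],[0.03,-0.2,0],1],[[0,0,0],[0.06,-0.4,0],1],[[0,0,0],[0.08,-0.6,0],1],[[0,0,0],[0.1,-0.7,0],1],[[0,0,0],[0.1,-0.7,0],1]]}}

```text
clock: 18.42
ee_pos: [607.0, 5.8, 205.2]
eef_rot: [2.061, 2.371, -0.002]
ft_force: [0.1, -0.4, -3.4]
grip_width: 12.7
```

Call:
{"method": "servo_tool", "body": {"motion": [[[0,0,0],[0,0,0],1],[[0,0,0],[0,0,0],1],[[0,0,0],[0,0,0],1]]}}

```text
clock: 18.8
ee_pos: [607.3, 5.9, 204.8]
eef_rot: [-2.061, -2.37, 0.003]
ft_force: [0.5, 0.9, -3.3]
grip_width: 12.8
```

```bash
python3 -c "
from h import *
n='side';im=bot.read_camera(n)[:,:,::-1];cv2.imwrite('pics/side14.png',cv2.resize(im[120:240,180:330],None,fx=5,fy=5))
go(case_pt([8,0,55+150]),Rtool(CY,0))
"
```

```text
t 18.85 pos [607.231   5.906 204.768] shift [-0.016  0.003  0.003] turn [ 0.002 -0.003  0.003] F [ 0.575  0.522 -4.003] T [-0.041 -0.029  0.02 ] w 13.0
```

View pics/side14.png

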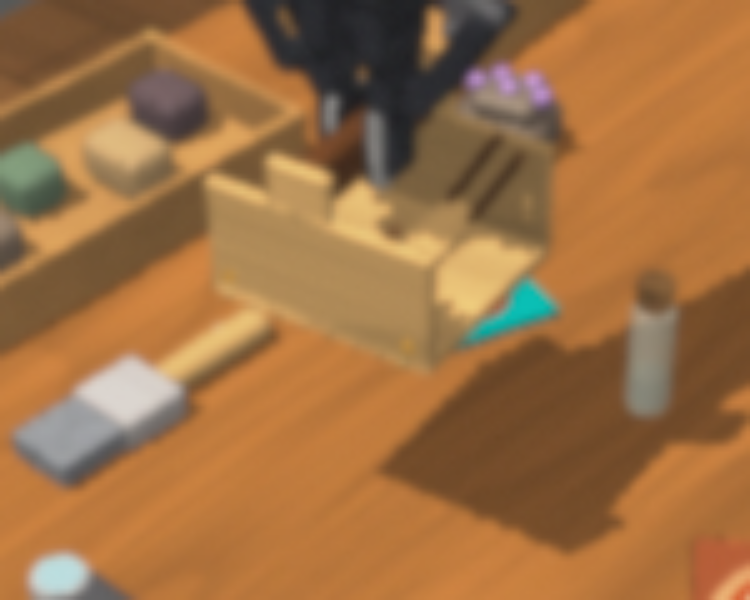

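Call:
{"method": "servo_tool", "body": {"motion": [[[0,0,0],[0.03,-0.2,0],1],[[0,0,0],[0.06,-0.4,0],1],[[0,0,0],[0.08,-0.6,0],1],[[0,0,0],[0.1,-0.72,0],1],[[0,0,0],[0.1,-0.72,0],1]]}}

```text
clock: 19.48
ee_pos: [605.9, 5.8, 204.0]
eef_rot: [1.89, 2.172, 0.393]
ft_force: [0.2, -0.1, -3.0]
grip_width: 12.6
```

Call:
{"method": "servo_tool", "body": {"motion": [[[0,0,0],[0,0,0],1],[[0,0,0],[0,0,0],1]]}}

```text
clock: 19.73
ee_pos: [606.3, 5.8, 204.0]
eef_rot: [1.89, 2.173, 0.392]
ft_force: [0.3, -0.7, -3.9]
grip_width: 12.5
```

```bash
python3 -c "
from h import *
n='side';im=bot.read_camera(n)[:,:,::-1];cv2.imwrite('pics/side15.png',cv2.resize(im[120:240,180:330],None,fx=5,fy=5))
go(case_pt([8,0,55+150]),Rtool(CY,0))
"
```

```text
t 19.77 pos [606.354   5.859 204.006] shift [-0.005  0.003  0.012] turn [-0.098  0.71   0.004] F [-0.486  1.265 -3.327] T [-0.009  0.394  0.036] w 12.6
```

View pics/side15.png

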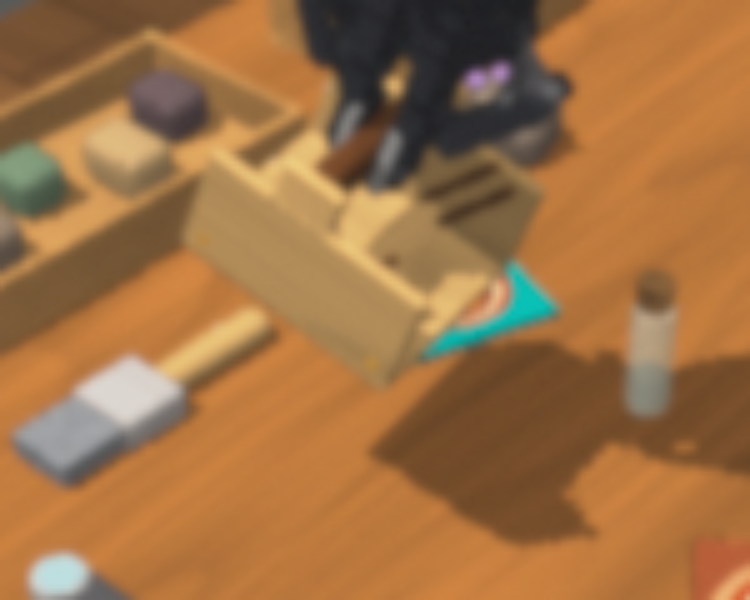

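Call:
{"method": "servo_tool", "body": {"motion": [[[0,0,0],[-0.03,0.2,0],1],[[0,0,0],[-0.06,0.4,0],1],[[0,0,0],[-0.08,0.6,0],1],[[0,0,0],[-0.1,0.71,0],1],[[0,0,0],[-0.1,0.71,0],1]]}}

```text
clock: 20.4
ee_pos: [607.8, 6.1, 203.3]
eef_rot: [2.06, 2.37, -0.001]
ft_force: [0.4, -0.4, -3.6]
grip_width: 12.7
```

Call:
{"method": "servo_tool", "body": {"motion": [[[0,0,0],[0,0,0],1],[[0,0,0],[0,0,0],1],[[0,0,0],[0,0,0],1]]}}

```text
clock: 20.78
ee_pos: [607.5, 6.0, 203.6]
eef_rot: [2.06, 2.37, 0.0]
ft_force: [0.1, -0.1, -3.5]
grip_width: 12.7
```

Call:
{"method": "servo_tool", "body": {"motion": [[[-0.1,0.3,0],[0,0,-0.05],1],[[-0.2,0.6,0],[0,0,-0.1],1],[[-0.33,1,0],[0,0,-0.18],1]]}}

```text
clock: 21.15
ee_pos: [580.8, 86.2, 203.9]
eef_rot: [2.167, 2.272, 0.001]
ft_force: [-0.2, 0.6, -3.5]
grip_width: 13.0
```

Call:
{"method": "servo_tool", "body": {"motion": [[[-0.1,0.4,0],[0,0,-0.05],1],[[-0.2,0.7,0],[0,0,-0.1],1],[[-0.33,1,0],[0,0,-0.18],1]]}}

```text
clock: 21.52
ee_pos: [554.0, 167.0, 204.3]
eef_rot: [2.268, 2.17, 0.002]
ft_force: [0.2, 0.9, -3.7]
grip_width: 12.9
```

Call:
{"method": "servo_tool", "body": {"motion": [[[-0.1,0.4,0],[0,0,-0.05],1],[[-0.2,0.7,0],[0,0,-0.1],1],[[-0.33,1,0],[0,0,-0.18],1]]}}

```text
clock: 21.9
ee_pos: [527.1, 247.7, 204.6]
eef_rot: [2.364, 2.064, 0.003]
ft_force: [0.7, 0.4, -2.9]
grip_width: 12.8
```

```bash
cat >> h.py <<'E'
MAT=np.array([504,294,3.]);MY=-0.187
def mat_tcp(h): return MAT+Rn.from_euler("z",MY).apply([8,0,56.6+h])
E
python3 -c "
from h import *
go(mat_tcp(100),Rtool(MY,0));print(bot.read_state()['joint_positions'])
"
```

```text
t 21.9 pos [527.145 247.729 204.593] shift [-0.191  0.56  -0.562] turn [ 0.002  0.007 -0.103] F [ 0.708  0.402 -2.878] T [ 0.001 -0.043 -0.028] w 12.8
[ 0.343  0.166  1.351 -0.002  1.621  0.478]
```

Call:
{"method": "servo_tool", "body": {"motion": [[[-0.1,0.28,0],[0,0,-0.05],1],[[-0.19,0.56,-0.2],[0,0,-0.1],1],[[-0.19,0.56,-0.4],[0,0,-0.1],1],[[-0.19,0.56,-0.56],[0,0,-0.1],1],[[-0.19,0.56,-0.56],[0,0,-0.1],1]]}}

```text
clock: 22.52
ee_pos: [511.3, 291.3, 157.9]
eef_rot: [2.416, 2.004, -0.003]
ft_force: [-0.8, 0.2, -3.3]
grip_width: 12.6
```

```bash
python3 -c "
from h import *
go(mat_tcp(30),Rtool(MY,0))
for n in('top','side'):
  im=bot.read_camera(n)[:,:,::-1];u,v=proj(n,MAT+[0,0,60]).astype(int);x0=max(u-75,0);y1=min(v+60,384);y0=y1-120
  cv2.imwrite(f'pics/{n}16.png',cv2.resize(im[y0:y1,x0:x0+150],None,fx=5,fy=5,interpolation=cv2.INTER_CUBIC)[:600])
"
```

```text
t 22.52 pos [511.312 291.3   157.939] shift [ 0.007  0.015 -0.854] turn [ 0.006  0.001 -0.002] F [-0.838  0.181 -3.267] T [ 0.038 -0.031 -0.105] w 12.6
```

View pics/side16.png

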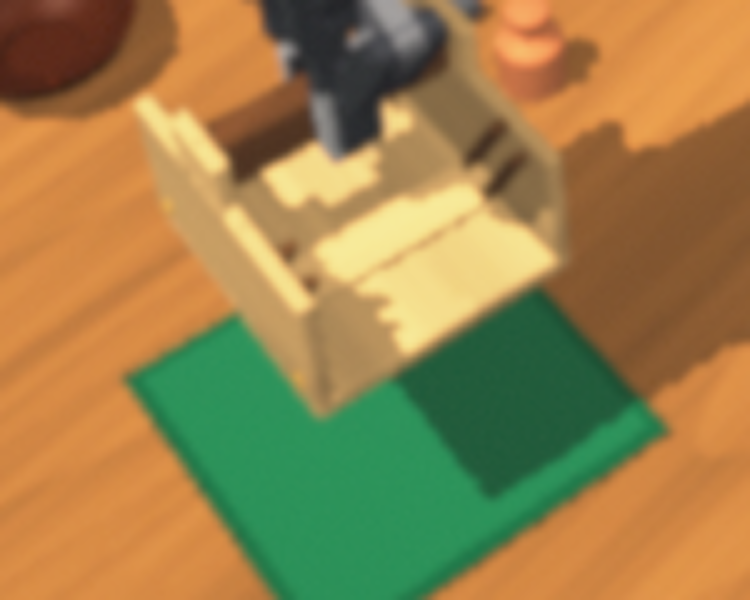

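View pics/top16.png

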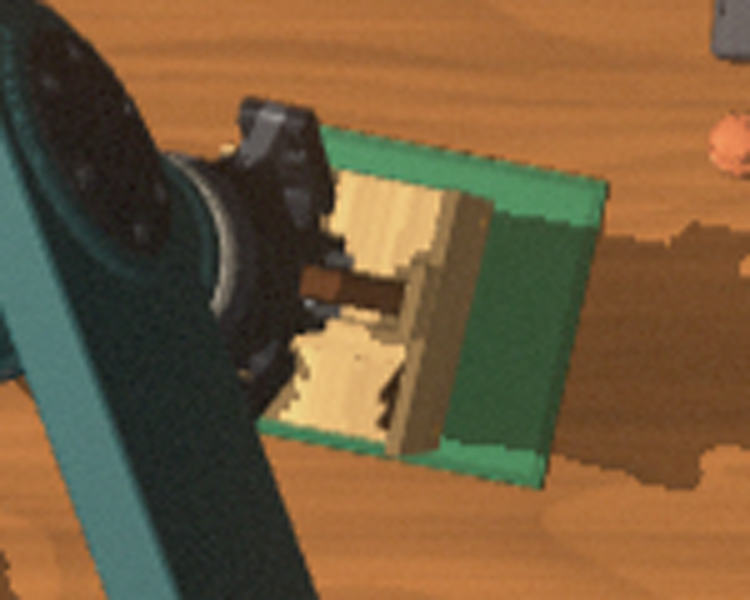

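Aligned with the mat. Descend.

Call:
{"method": "servo_tool", "body": {"motion": [[[0.01,0.01,-0.2],[0,0,0],1],[[0.01,0.015,-0.4],[0,0,0],1],[[0.01,0.015,-0.6],[0,0,0],1],[[0.01,0.015,-0.8],[0,0,0],1],[[0.01,0.015,-0.85],[0,0,0],1]]}}

```text
clock: 23.25
ee_pos: [512.0, 292.6, 89.6]
eef_rot: [2.417, 2.004, -0.003]
ft_force: [0.5, 0.2, -3.4]
grip_width: 12.9
```

```bash
python3 -c "
from h import *
go(mat_tcp(4),Rtool(MY,0))
n='top';im=bot.read_camera(n)[:,:,::-1];cv2.imwrite('pics/top17.png',cv2.resize(im[180:280,80:210],None,fx=6,fy=6))
go(mat_tcp(4),Rtool(MY,0))
"
```

```text
t 23.25 pos [512.002 292.577  89.557] shift [-0.002 -0.001 -0.324] turn [ 0.006  0.    -0.002] F [ 0.549  0.18  -3.423] T [-0.018 -0.039  0.006] w 12.9
t 23.3 pos [512.309 292.71   89.999] shift [-0.006 -0.002 -0.33 ] turn [ 0.005  0.002 -0.002] F [-0.075 -0.058 -4.189] T [-0.001 -0.043  0.007] w 12.6
```

View pics/top17.png

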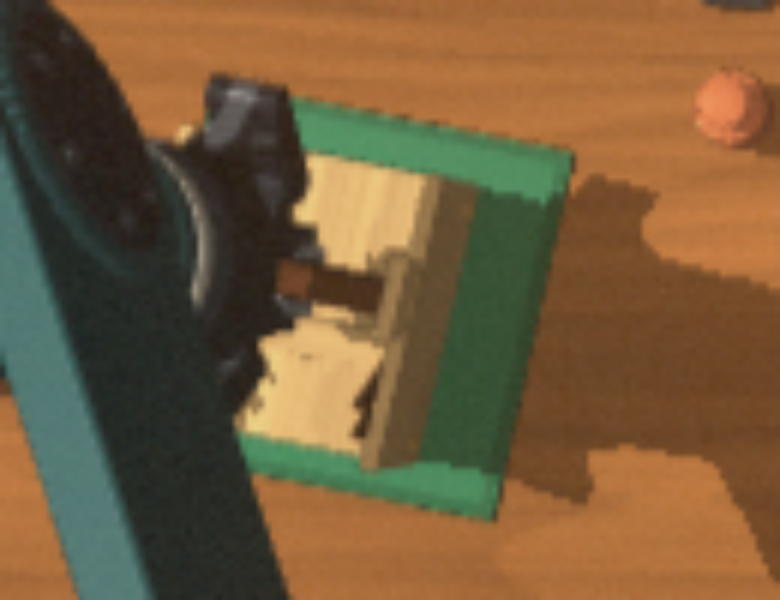

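Call:
{"method": "servo_tool", "body": {"motion": [[[0,0,-0.1],[0,0,0],1],[[0,0,-0.2],[0,0,0],1],[[0,0,-0.3],[0,0,0],1],[[0,0,-0.34],[0,0,0],1],[[0,0,-0.34],[0,0,0],1]]}}

```text
clock: 23.92
ee_pos: [512.2, 292.6, 62.4]
eef_rot: [2.416, 2.004, -0.002]
ft_force: [-0.5, -0.3, -3.7]
grip_width: 13.2
```

Call:
{"method": "servo_tool", "body": {"motion": [[[0,0,-0.01],[0,0,0],1],[[0,0,-0.02],[0,0,0],1],[[0,0,-0.02],[0,0,0],1]]}}

```text
clock: 24.3
ee_pos: [512.2, 292.7, 61.0]
eef_rot: [2.416, 2.004, -0.002]
ft_force: [-0.3, 1.1, -3.6]
grip_width: 12.7
```

Call:
{"method": "servo_tool", "body": {"motion": [[[0,0,-0.008],[0,0,0],1],[[0,0,-0.014],[0,0,0],1],[[0,0,-0.014],[0,0,0],1]]}}

```text
clock: 24.68
ee_pos: [512.2, 292.7, 59.8]
eef_rot: [2.416, 2.004, -0.002]
ft_force: [0.4, 0.2, -3.9]
grip_width: 12.8
```

Call:
{"method": "servo_tool", "body": {"motion": [[[0,0,-0.006],[0,0,0],1],[[0,0,-0.01],[0,0,0],1],[[0,0,-0.01],[0,0,0],1]]}}

```text
clock: 25.05
ee_pos: [512.3, 292.6, 59.7]
eef_rot: [2.416, 2.004, -0.002]
ft_force: [-1.9, -1.0, 1.4]
grip_width: 12.6
```

Call:
{"method": "servo_tool", "body": {"motion": [[[0,0,0],[0,0,0],0.65],[[0,0,0],[0,0,0],0.5],[[0,0,0],[0,0,0],0.2],[[0,0,0],[0,0,0],0.1]], "force": 20}}

```text
clock: 25.55
ee_pos: [512.4, 292.7, 59.7]
eef_rot: [2.416, 2.003, -0.001]
ft_force: [0.3, 0.9, -0.3]
grip_width: 38.3
```

Call:
{"method": "servo_tool", "body": {"motion": [[[0,0,0.2],[0,0,0],0.1],[[0,0,0.4],[0,0,0],0.1],[[0,0,0.7],[0,0,0],0.1],[[0,0,1],[0,0,0],0.1]]}}

```text
clock: 26.05
ee_pos: [512.8, 292.9, 142.2]
eef_rot: [2.416, 2.003, 0.002]
ft_force: [0.7, 0.0, -0.1]
grip_width: 38.4
```

Call:
{"method": "servo_tool", "body": {"motion": [[[-0.3,-0.2,0.5],[0,0,0],0.1],[[-0.6,-0.5,1],[0,0,0],0.1],[[-1,-1,1],[0,0,0],0.1]]}}

```text
clock: 26.42
ee_pos: [434.5, 213.4, 228.7]
eef_rot: [2.411, 2.002, 0.019]
ft_force: [0.2, -1.1, 0.2]
grip_width: 38.5
```

Call:
{"method": "servo_tool", "body": {"motion": [[[-0.3,-0.5,0],[0,0,0],0.1],[[-0.6,-1,0],[0,0,0],0.1],[[-0.6,-1,0],[0,0,0],0.1]]}}

```text
clock: 26.8
ee_pos: [385.8, 131.9, 230.8]
eef_rot: [2.413, 1.997, 0.025]
ft_force: [-0.1, 0.1, 0.3]
grip_width: 38.4
```

```bash
python3 -c "
from h import *
for n in('top','side'):
  im=bot.read_camera(n)[:,:,::-1];cv2.imwrite(f'pics/{n}18.png',im)
  u,v=proj(n,LEDGE+[0,0,40]).astype(int)
  cv2.imwrite(f'pics/{n}18c.png',cv2.resize(im[v-35:v+35,u-45:u+45],None,fx=8,fy=8,interpolation=cv2.INTER_CUBIC))
s=bot.read_state();print(s['clock'],s['ee_pos'],s['ft_force'])
"
```

```text
26.9 [386.976 133.592 230.187] [ 0.302  0.178 -0.664]
```

View pics/top18.png

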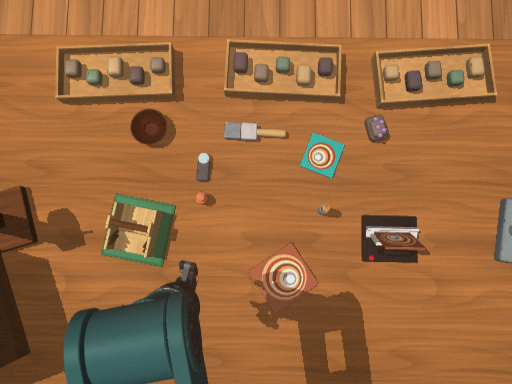

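View pics/side18.png

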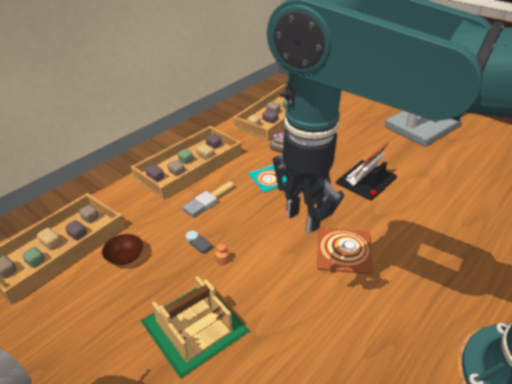

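View pics/top18c.png

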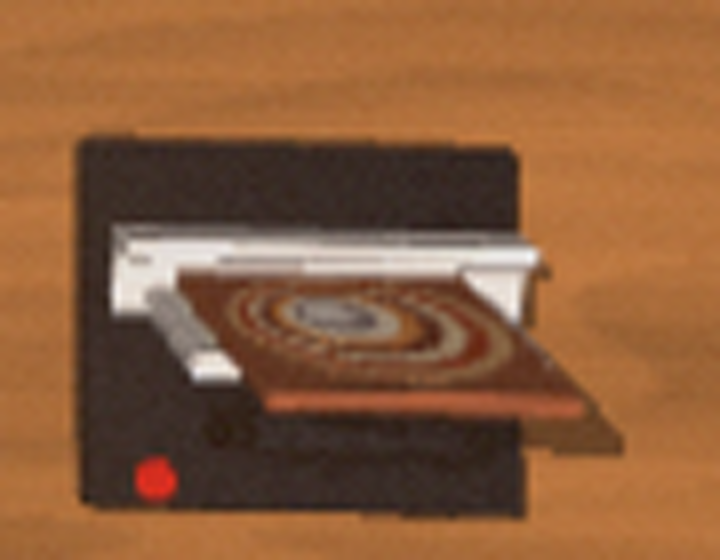

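```bash
python3 -c "
from h import *
u,v=proj('top',LEDGE+[0,0,40]).astype(int)
f=lambda X:(proj('top',X)-[u-45,v-35]+.5)*8-.5
for y in(42,-42): print('foot',f(stand_pt(6,y,0)),'top front',f(stand_pt(6,y,90)),'top back',f(stand_pt(0,y,90)))
im=cv2.imread('pics/top18.png');cv2.imwrite('pics/c18.png',cv2.resize(im[185:275,95:185],None,fx=6.6,fy=6.6,interpolation=cv2.INTER_CUBIC))
"
```

```text
foot [178.455 269.43 ] top front [271.797 391.328] top back [269.342 412.32 ]
foot [466.394 276.842] top front [589.057 399.519] top back [586.018 420.5  ]
```

View pics/c18.png

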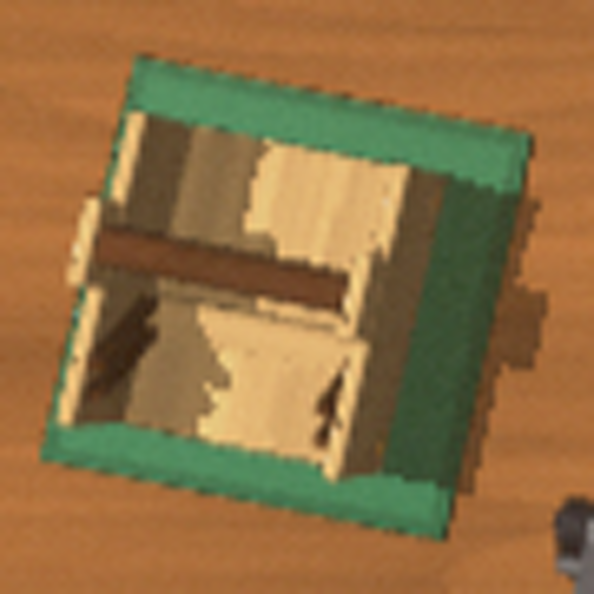

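```bash
python3 -c "
from rig import bot
print(bot.hand_in(), bot.read_state()['clock'])"
```

```text
the job is handed in; nothing more can be done
the job is handed in; nothing more can be done
```

I did the whole job in the order asked and handed it in at about 27 s of the 61 s allowed; the hand-in reports no verdict.

- **Slice:** I drew it out along its groove, and the case did not visibly move. I lowered it onto the ledge until it touched (about 6 N), eased it back against the panel (about 4 N) and let go. In the last pictures it stands on the ledge, within about 2 mm of centre. Its top edge falls within about 3 mm of where a 22° lean puts it.
- **Case:** I lifted it level by the crossbar, about 150 mm up. I tipped it about 20° one way, brought it level, tipped it about 20° the other way, and brought it level again. I set it down gently on the mat (about 5 N), square to it and within about 3 mm of the middle. It stands upright and released.
- **Bystanders:** They look unmoved in the last top picture.

One check disagreed: the side camera read heights 3–9 mm low compared with the given sizes. I relied on the top camera and on contact forces instead.

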